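# Close a turned jar and show its foot to the inspection camera

### The job

On the finishing board one dark turned jar still has its pale lid standing proud: press that lid fully home while the jar stands in its seat. Then take the jar out of the board and hold it, lid still home and right way up, over the inspection camera with its foot centred on and square to the lens, 100 mm in front of the glass. Do not bump the camera, leave the other two turned pieces standing where they are, and finish while still holding the jar there in the air.

Things in the scene. Friction and masses are not known exactly. Their poses are not given: they have to be found in the camera images.
- jar_center (a point): Dark-wood turned jar with a pale wooden lid; the wooden body is round, 70 mm tall, 50 mm across at the foot, 55 mm across from 20 to 55 mm up, 51 mm at the top; about 0.18 kg. This point is on its axis, half-way up the body (35 mm above the foot); its z axis runs along the jar's axis from foot to lid. It stands upright in one of the three seats of the board, which one varies.
- jar_foot (a point): Centre of the flat underside (foot) of the dark jar, same axes as the jar.
- lid_top (a point): Centre of the flat top of the lid's knob on the dark jar. The lid is a 48 mm disc 10 mm thick with a knob 22 mm across and 14 mm tall; with the lid home this point is 94 mm above the foot.
- jar_lid (a joint): How far the dark jar's lid stands proud, m: 0 is fully home (disc flush on the body), up to 0.012. It is a push fit that moves straight along the jar's axis, takes about 8 N to slide either way, and stays where it is left. At the start it stands 6 to 11 mm proud, with a reddish-brown neck to be seen in the gap under the disc.
- board: Fixed plywood finishing board, 100 mm (x) by 345 mm (y), 18 mm thick; origin at the centre of its underside, z up. Three round seats in a row along its y axis at -115, 0 and +115 mm, 56 mm wide and 6 mm deep, so that the pieces' feet are 12 mm above the table.
- pale_jar_center (a point): Jar of the same shape made all of pale wood, closed (94 mm tall with its lid), in another seat of the board; point on its axis 35 mm above its foot. Not to be disturbed.
- candlestick_center (a point): Turned candlestick of medium wood, 98 mm tall, 50 mm across the foot, in the remaining seat; point half-way up on its axis. Not to be disturbed.
- camera: Fixed inspection camera on the table: a dark steel base plate 100 mm (x) by 85 mm (y), with two aluminium cheeks and a grey barrel, 52 mm across, leaning 0.45 rad (26 degrees) from vertical towards the base's -x side, which faces roughly to the robot and carries a blue stripe on the barrel. A white ring light, 68 mm across, surrounds the black lens. Origin at the centre of the underside of the base plate.
- lens (a point): Centre of the lens glass at the front (upper) end of the barrel, about 109 mm above the table, 25 mm from the base's centre towards its -x side. Its z axis is the viewing direction, out of the lens, up and 26 degrees from vertical; its y axis is level.
There are look-alikes about, which are no part of the job. What is shaped like the camera but orange is not meant.

How it is judged:
By the outcome, as a careful person would: the job done as asked, in the order asked, and still so for the second after the job is handed in, while the arm keeps its last pose, push and grip.
It also fails if it takes over 48 s, if anything falls off the work surface, if the arm or the gripper's body presses on something with over 40 N, if the wrist force passes 120 N, or if a joint passes its speed limit or range.

### The arm

A 6-joint arm with a two-finger parallel gripper is mounted at the origin on the work surface. World frame = base frame: x ahead of the robot, y to its left, z up, the work surface at z = 0. Lengths are in mm, angles in rad, forces in N, time in s.
With the tool pointing down it reaches from about 350 to 975 mm from the base axis. Payload 7.1 kg.
Tool frame: the origin (TCP) lies at the very end of the fingers, on their centre line; the grasp point (between the pads) lies 19 mm behind it; z points along the fingers, x is the direction in which the jaws open and shut, and the axes are right-handed (so a half turn about z gives the same grasp; the last joint's range is limited). The gripper opens to 88 mm and grips with 3 to 60 N. Pads are 20 mm wide; open, the fingers measure 115 mm over their backs; the gripper's body (75 mm by 178 mm) begins 61 mm behind the grasp point.
Start: joints at [-1.135, 0.423, 1.63, -0, 1.089, -0.019], TCP at [274.566, -561.443, 222.675] pointing down, gripper open.
Joint ranges: [-3, 3], [-0.9, 2.11], [0.09, 2.58], [-1.31, 4.45], [0.11, 2.69], [-2.54, 2.54]. Speed limits (rad/s): [2.39, 2.39, 3.01, 3.14, 3.14, 3.14].

### API

Orientations are given as a rotation vector (axis times angle).
In Python, from workcell import * gives the robot as it stands.
- The arm moves only by the tool arm_command, never from a script. Its argument "increments" is a list of rows, each a list of 2 entries, a list of its own where there are three numbers: the shift along the tool's x, y, z in cm, then the turn about the tool's z in degrees. In form: [[[dx, dy, dz], turn], ...]. A call has 1 to 20 rows; each row shifts and turns the pose as measured when the row begins, along the tool's axes as they then stand; what a row does not reach is not made up. A row lasts 1/10 s, in which the tool goes at most 50 mm and 8.59 degrees, less where a joint would pass 70% of its speed; a pose out of reach is approached as far as the arm can. A call is refused whole if a number of a shift passes 5 or a number of a turn 8.59, either way. A call with a gripper value outside its range is refused whole. "gripper" is the opening, from 0 (shut) to 1 (fully open), set as the call begins (left out, the last holds). The fingers move at their own pace and stop on an object; the grip force is fixed at half the most. Time passes only in rows, so rows that do not move let the fingers close. It gives the time, the measured TCP pose, the force and the opening at its end, in the units of the state.
- get_obs(): the state, without advancing time (a new reading comes with each control period).
- get_image(name): name is "scene" or "top" or "wrist"; returns the picture (384x512x3 uint8, red, green, blue); there is no depth.
- camera_params(name): a dict with "K" (3x3 intrinsics, pixels), "k1" (the pictures are not rectified: a ray, as slopes to the right and down, at radius r is drawn at 1 + k1 r^2 times it, then the intrinsics apply), "rvec" (rotation vector, rad) and "tvec" (3), from world to camera coordinates, as OpenCV has them; the wrist camera has in their place "T_tool_cam" (4x4, takes a point from camera to tool coordinates, whose origin is the TCP and whose axes are the tool frame's). Camera axes: x right, y down, z forward; pixel columns grow to the right and rows downward; lengths in mm; the calibration is good to about 2 mm. A picture is of the moment at which its call begins: read the wrist's pose just before it. camera_params takes no time and is no camera call.
- close_job(): hands the job in, once; it reports no verdict.
The state is a dict: "t": time; "qpos": joint angles; "qvel": joint speeds; "joint_torque": joint torques, N m; "ee_pos": TCP position; "orientation": TCP orientation; "ft_force": force on the tool from outside, world axes, zero at the start; "moment": the same for the moment, N m; "width": finger opening in mm.
Only numpy, scipy, OpenCV 4.12 (cv2) and the standard library are available. Lean on these libraries where they do the work, as an engineer would, in place of code of your own. Each camera call takes 0.05 s, during which the arm holds its last target.

## Working session

There is one attempt and no reset: what is moved stays moved. The work goes in short steps, Python scripts to look and compute and a tool call to move; the robot and the scene stay as the last step left them, time stands still between calls to the robot, and variables do not carry over. Pictures are saved under pics/ and viewed, and the job is handed in when it is done.

Besides the shell and the picture viewer there is one more tool, called after "Call:" by a JSON object that holds its "api" and its "payload", one argument or row to a line. arm_command: Moves the arm, as the interface text tells. Its arguments: {"type":"object","properties":{"increments":{"type":"array","items":{"type":"array"}},"gripper":{"type":"number"}},"required":["increments"]}

```bash
ls; mkdir -p pics; python3 - <<'E'
from workcell import *
import cv2
print(get_obs())
for n in ("scene","top","wrist"):
    p=camera_params(n);print(n,p)
    cv2.imwrite(f"pics/{n}0.png",cv2.cvtColor(get_image(n),cv2.COLOR_RGB2BGR))
E
```

```text
pics
{'t': 0.0, 'qpos': array([-1.13500254e+00,  4.23820523e-01,  1.63070942e+00, -7.82102946e-05,
        1.08862101e+00, -1.90150661e-02]), 'qvel': array([ 7.29974865e-05, -5.21113349e-04,  1.02905484e-03,  1.70136456e-04,
       -1.13155100e-03, -9.08044088e-04]), 'joint_torque': array([-1.38742609e-03, -5.44643998e+01, -2.73664194e+01,  6.43908768e-02,
        2.28157116e-02, -1.20898885e-04]), 'ee_pos': array([ 274.30863448, -560.94527908,  221.90677014]), 'orientation': array([-2.66443077e+00,  1.66295904e+00,  2.11029148e-03]), 'ft_force': array([-0.36232816, -0.78844477,  0.215954  ]), 'moment': array([ 0.00465368, -0.06971033, -0.03127202]), 'width': 87.9536699761977}
scene {'K': array([[388.08625488,   0.        , 256.738603  ],
       [  0.        , 388.08625488, 193.47877812],
       [  0.        ,   0.        ,   1.        ]]), 'k1': -0.04620288013944266, 'rvec': array([ 2.16981978,  1.34433534, -0.43485478]), 'tvec': array([-185.71578701, -290.02494199, 1269.81304832])}
top {'K': array([[356.53192741,   0.        , 255.1087796 ],
       [  0.        , 356.53192741, 191.10089476],
       [  0.        ,   0.        ,   1.        ]]), 'k1': -0.0543966343421084, 'rvec': array([ 2.19195743, -2.17423159,  0.12273332]), 'tvec': array([ -55.16266994,  497.14432882, 1051.60019287])}
wrist {'K': array([[322.28575188,   0.        , 251.25579442],
       [  0.        , 322.28575188, 186.28323501],
       [  0.        ,   0.        ,   1.        ]]), 'k1': -0.0659611554850889, 'T_tool_cam': array([[ 9.99999335e-01, -1.07110511e-03,  4.27968554e-04,
         1.27600439e+00],
       [ 9.08807270e-04,  9.60148168e-01,  2.79490018e-01,
        -7.59855929e+01],
       [-7.10276409e-04, -2.79489443e-01,  9.60148502e-01,
        -1.62976322e+02],
       [ 0.00000000e+00,  0.00000000e+00,  0.00000000e+00,
         1.00000000e+00]])}
```

View pics/scene0.png

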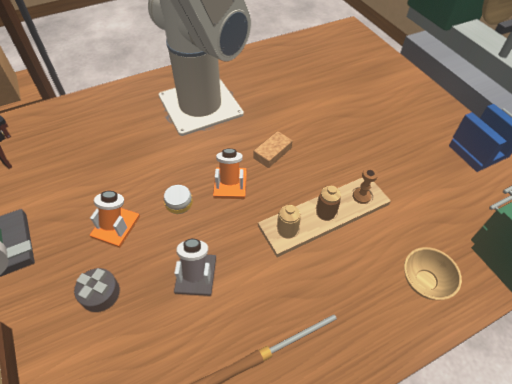

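View pics/top0.png

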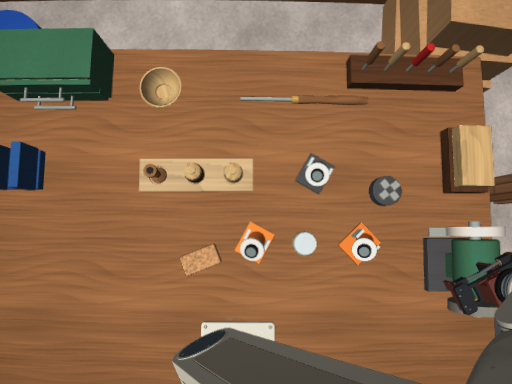

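View pics/wrist0.png

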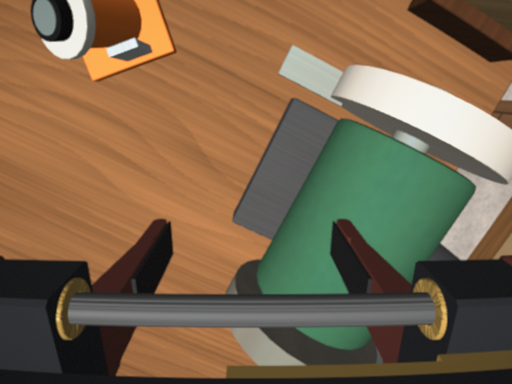

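Scene and top views: the dark jar is in the middle seat, at top about (193,172). The candlestick is at (153,174) and the pale jar at (233,172). The grey camera is at about (316,175), and two orange decoys stand nearer the robot. I'll enlarge these.

```bash
cat > h.py <<'E'
import numpy as np, cv2
from scipy.spatial.transform import Rotation as R
from workcell import *
def cam(n,obs=None):
    p=camera_params(n);K=p["K"];k1=p["k1"]
    if n=="wrist":
        T=np.eye(4);T[:3,:3]=R.from_rotvec(obs["orientation"]).as_matrix();T[:3,3]=obs["ee_pos"]
        W=T@p["T_tool_cam"];Rw=W[:3,:3].T;t=-Rw@W[:3,3]
    else:
        Rw=R.from_rotvec(p["rvec"]).as_matrix();t=np.array(p["tvec"])
    return K,k1,Rw,t
def proj(c,P):
    K,k1,Rw,t=c
    X=np.atleast_2d(P)@Rw.T+t
    s=X[:,:2]/X[:,2:];r2=(s**2).sum(1,keepdims=True)
    s=s*(1+k1*r2)
    return s*[K[0,0],K[1,1]]+[K[0,2],K[1,2]]
def ray(c,uv):
    K,k1,Rw,t=c
    d=(np.array(uv,float)-[K[0,2],K[1,2]])/[K[0,0],K[1,1]]
    s=d.copy()
    for _ in range(20): s=d/(1+k1*(s@s))
    v=Rw.T@np.array([s[0],s[1],1]);return -Rw.T@t, v/np.linalg.norm(v)
def atz(c,uv,z):
    o,v=ray(c,uv);return o+v*(z-o[2])/v[2]
def tri(cs,uvs):
    A=np.zeros((3,3));b=np.zeros(3)
    for c,u in zip(cs,uvs):
        o,v=ray(c,u);M=np.eye(3)-np.outer(v,v);A+=M;b+=M@o
    return np.linalg.solve(A,b)
def crop(img,x0,y0,x1,y1,f,name):
    cv2.imwrite(name,cv2.resize(img[y0:y1,x0:x1],None,fx=f,fy=f,interpolation=cv2.INTER_CUBIC))
E
python3 - <<'E'
from h import *
t=cv2.imread("pics/top0.png");s=cv2.imread("pics/scene0.png")
crop(t,130,145,260,205,6,"pics/tA.png")
crop(t,285,145,345,205,9,"pics/tB.png")
crop(s,250,160,400,255,5,"pics/sA.png")
crop(s,160,225,230,305,7,"pics/sB.png")
c=cam("top")
for n,u,z in(("board TL",(139.5,159),18),("TR",(252.5,158),18),("BL",(139.5,191.5),18),("BR",(253,191.5),18)):print(n,atz(c,u,z))
E
```

```text
board TL [593.43540654 302.88024076  18.        ]
TR [599.71556394 -42.51911893  18.        ]
BL [493.71570514 299.00969173  18.        ]
BR [496.8260208  -44.84854557  18.        ]
```

View pics/tA.png

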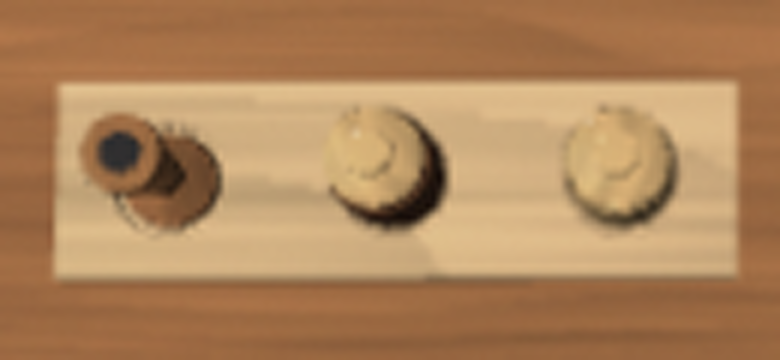

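View pics/tB.png

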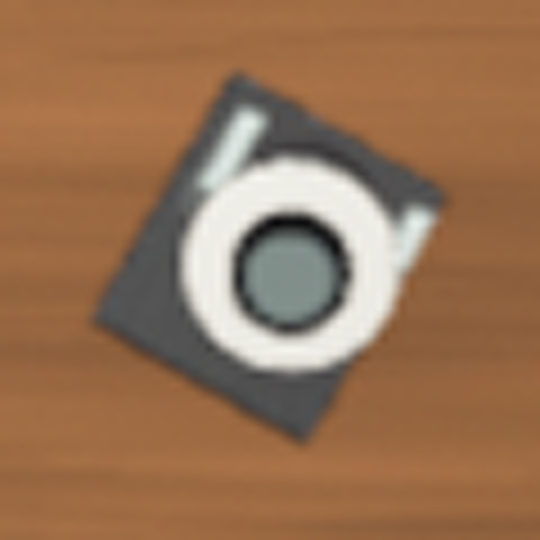

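View pics/sA.png

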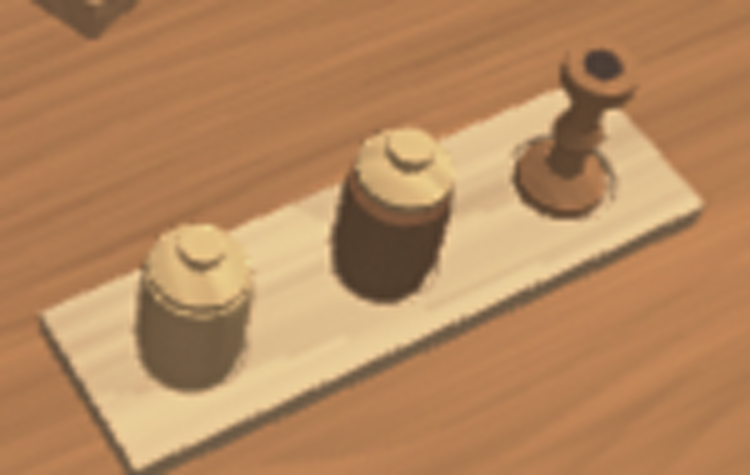

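View pics/sB.png

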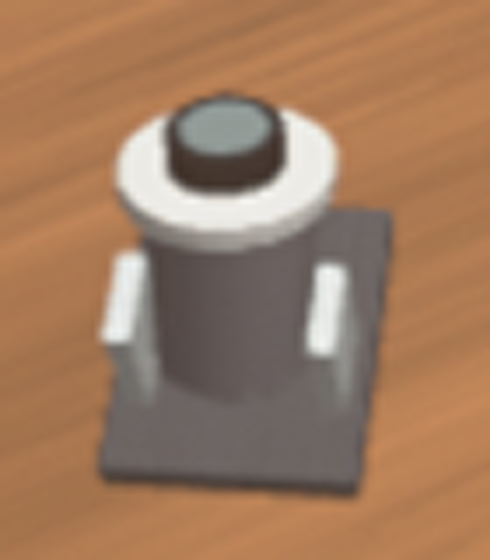

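```bash
python3 - <<'E'
from h import *
c=cam("top");s=cam("scene")
def f(u,o,k): return (np.array(u)+.5)/k-.5+np.array(o)
A=lambda u:f(u,(130,145),6);B=lambda u:f(u,(285,145),9)
SA=lambda u:f(u,(250,160),5);SB=lambda u:f(u,(160,225),7)
print("knob",tri([c,s],[A((360,157)),SA((410,148))]), atz(c,A((360,157)),115),atz(s,SA((410,148)),115))
print("pale knob",tri([c,s],[A((619,156)),SA((201,246))]))
print("candle top",tri([c,s],[A((120,152)),SA((604,66))]))
print("lens",tri([c,s],[B((292,271)),SB((224,128))]),atz(c,B((292,271)),109),atz(s,SB((224,128)),109))
P=[atz(c,B(u),10)[:2] for u in((238,72),(445,195),(306,442),(95,320))]
P=np.array(P);print(P,P.mean(0))
d=(P[0]-P[3]+P[1]-P[2]);print(np.degrees(np.arctan2(d[1],d[0])),np.linalg.norm(P-np.roll(P,1,0),axis=1))
E
```

```text
knob [545.24785982 133.87796313 106.85807365] [544.00265354 132.47071381 115.        ] [549.94821986 129.24865865 115.        ]
pale knob [548.11732125  15.0315641  103.62902482]
candle top [546.66500055 245.76573362 110.92308986]
lens [ 537.3302415  -221.22753399  111.82768498] [ 537.43499439 -222.58607315  109.        ] [ 536.04038055 -220.18471372  109.        ]
[[ 620.45984636 -223.87715224]
 [ 578.43530679 -295.19715907]
 [ 492.69916365 -246.14722891]
 [ 533.86212562 -174.05201301]] [ 556.3641106  -234.81838831]
-29.844677194339468 [99.90850683 82.78046449 98.77541136 83.01873038]
```

```bash
cat >> h.py <<'E'
def plan(target,heading,n,obs=None,step=None):
    """n rows of straight tool motion + turn; returns rows in tool axes (cm, deg) for downward or tilted tool"""
    o=obs or get_obs();M=R.from_rotvec(o["orientation"]);p=o["ee_pos"]
    if heading is None: dt=0
    else:
        x=M.as_matrix()[:,0];h=np.degrees(np.arctan2(x[1],x[0]));dt=-((heading-h+180)%360-180)
    rows=[]
    d=(np.array(target)-p)/n
    for i in range(n):
        v=M.inv().apply(d)/10
        rows.append([[round(float(a),2) for a in v],round(dt/n,2)])
        M=M*R.from_rotvec([0,0,np.radians(dt/n)])
    return rows
def st():
    o=get_obs();M=R.from_rotvec(o["orientation"]).as_matrix()
    print("t",round(o["t"],2),"p",o["ee_pos"].round(1),"F",o["ft_force"].round(1),"w",round(o["width"],1),"q",o["qpos"].round(3),
     "z",M[:,2].round(4),"xhead",round(float(np.degrees(np.arctan2(M[1,0],M[0,0]))),1),
     "tilt",round(float(np.degrees(np.arccos(-M[2,2]))),2),"tilthead",round(float(np.degrees(np.arctan2(M[1,2],M[0,2]))),1))
E
python3 - <<'E'
from h import *
st()
for r in plan((537,-221,260),-30,11): print(r)
E
```

```text
t 0.15 p [ 274.4 -561.1  222.1] F [0.1 0.1 0. ] w 87.8 q [-1.135  0.424  1.63  -0.     1.089 -0.019] z [-5.e-04  1.e-03 -1.e+00] xhead -63.9 tilt 0.07 tilthead 115.6
[[-1.73, -3.5, -0.34], np.float64(-3.09)]
[[-1.54, -3.59, -0.34], np.float64(-3.09)]
[[-1.34, -3.67, -0.34], np.float64(-3.09)]
[[-1.14, -3.74, -0.34], np.float64(-3.09)]
[[-0.94, -3.79, -0.34], np.float64(-3.09)]
[[-0.73, -3.84, -0.34], np.float64(-3.09)]
[[-0.53, -3.87, -0.34], np.float64(-3.09)]
[[-0.32, -3.89, -0.34], np.float64(-3.09)]
[[-0.11, -3.9, -0.34], np.float64(-3.09)]
[[0.1, -3.9, -0.34], np.float64(-3.09)]
[[0.31, -3.89, -0.34], np.float64(-3.09)]
```

Call:
{"api": "arm_command", "payload": {
  "increments": [
    [[-1.7,-3.5,-0.4],-3.1],
    [[-1.5,-3.6,-0.4],-3.1],
    [[-1.3,-3.7,-0.4],-3.1],
    [[-1.1,-3.7,-0.4],-3.1],
    [[-0.9,-3.8,-0.3],-3.1],
    [[-0.7,-3.8,-0.3],-3.1],
    [[-0.5,-3.9,-0.3],-3.1],
    [[-0.3,-3.9,-0.3],-3.1],
    [[-0.1,-3.9,-0.3],-3.1],
    [[0.1,-3.9,-0.3],-3.1],
    [[0.3,-3.9,-0.3],-3.1]
  ]
}}

```text
t: 1.25
ee_pos: [540.7, -210.8, 257.6]
orientation: [-3.039, 0.786, 0.007]
ft_force: [-0.2, -0.6, 0.4]
width: 87.6
```

```bash
python3 - <<'E'
from h import *
o=get_obs();st();im=get_image("wrist");im=cv2.cvtColor(im,cv2.COLOR_RGB2BGR)
cv2.imwrite("pics/w1.png",im);c=cam("wrist",o)
np.save("w1.npy",o,allow_pickle=True)
print(proj(c,[[537,-222,110],[545,132,110]]))
E
```

```text
t 1.25 p [ 540.7 -210.8  257.6] F [-0.2 -0.6  0.4] w 87.6 q [-0.393  0.322  1.696  0.002  1.129  0.112] z [-0.0039  0.0034 -1.    ] xhead -29.0 tilt 0.3 tilthead 139.3
[[ 253.39522924  183.02539912]
 [  60.35046807 -170.98730348]]
```

View pics/w1.png

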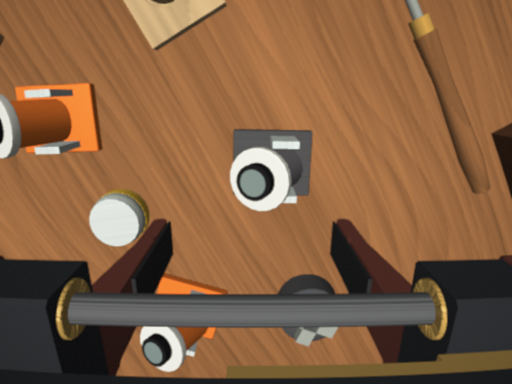

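```bash
python3 - <<'E'
from h import *
crop(cv2.imread("pics/w1.png"),220,120,320,220,6,"pics/w1c.png")
E
```

```text
(no output)
```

View pics/w1c.png

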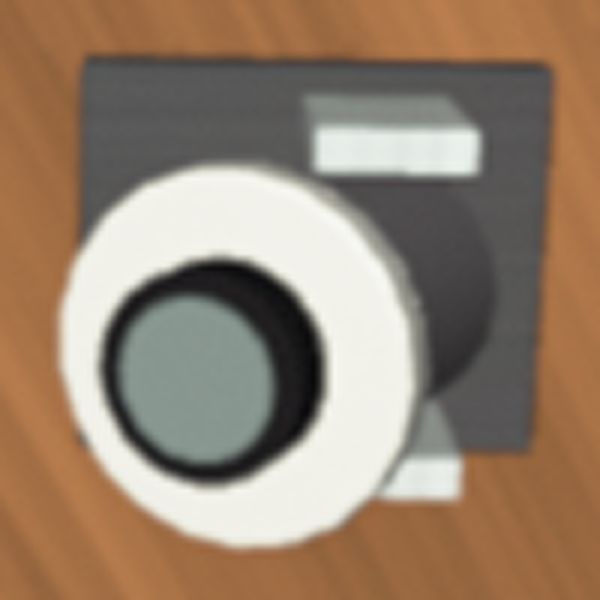

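```bash
python3 - <<'E'
from h import *
o=np.load("w1.npy",allow_pickle=True).item();w=cam("wrist",o)
c=cam("top");s=cam("scene")
def f(u,o,k): return (np.array(u)+.5)/k-.5+np.array(o)
W=lambda u:f(u,(220,120),6);B=lambda u:f(u,(285,145),9);SB=lambda u:f(u,(160,225),7)
L=[W((196,379)),B((292,271)),SB((224,128))]
print("lens all",tri([w,c,s],L),"wt",tri([w,c],L[:2]),"ws",tri([w,s],[L[0],L[2]]),"w@109",atz(w,L[0],109))
for z in(6,10,14):
    P=np.array([atz(w,W(u),z)[:2] for u in((85,57),(551,66),(534,453))])
    e=P[1]-P[0];g=P[1]-P[2]
    print(z,np.linalg.norm(e),np.linalg.norm(g),np.degrees(np.arctan2(e[1],e[0])),np.degrees(np.arctan2(g[1],g[0]))-90,"cen",(P[0]+P[2])/2)
for r in plan((545.5,131,175),0,9): print(r)
E
```

```text
lens all [ 536.93556564 -221.09040589  111.54583112] wt [ 536.68593977 -221.06131017  113.35763876] ws [ 536.49201002 -220.6863066   110.38385726] w@109 [ 535.99962226 -221.43776543  109.        ]
6 99.36284587327464 86.61797173928417 -30.01788016810503 -28.69014664045077 cen [ 557.99075269 -235.6232801 ]
10 98.40422256738537 85.78230720403093 -30.017880168105055 -28.690146640450713 cen [ 558.1885149  -234.75628414]
14 97.44559926149621 84.94664266877764 -30.01788016810503 -28.690146640450756 cen [ 558.38627711 -233.88928818]
[[-1.78, -3.3, 0.94], np.float64(-3.19)]
[[-1.6, -3.39, 0.94], np.float64(-3.19)]
[[-1.41, -3.48, 0.94], np.float64(-3.19)]
[[-1.21, -3.55, 0.94], np.float64(-3.19)]
[[-1.01, -3.61, 0.94], np.float64(-3.19)]
[[-0.81, -3.66, 0.94], np.float64(-3.19)]
[[-0.61, -3.7, 0.94], np.float64(-3.19)]
[[-0.4, -3.73, 0.94], np.float64(-3.19)]
[[-0.19, -3.74, 0.94], np.float64(-3.19)]
```

Call:
{"api": "arm_command", "payload": {
  "increments": [
    [[-1.8,-3.3,0.8],-3.2],
    [[-1.6,-3.4,0.8],-3.2],
    [[-1.4,-3.5,0.8],-3.2],
    [[-1.2,-3.5,0.8],-3.2],
    [[-1.0,-3.6,0.8],-3.2],
    [[-0.8,-3.7,0.8],-3.2],
    [[-0.6,-3.7,0.8],-3.2],
    [[-0.4,-3.7,0.8],-3.2],
    [[-0.2,-3.7,0.8],-3.2],
    [[0,0,0],0]
  ],
  "gripper": 0
}}

```text
t: 2.3
ee_pos: [542.7, 142.9, 183.7]
orientation: [-3.138, -0.036, 0.001]
ft_force: [0.1, -0.8, 0.9]
width: 11.1
```

```bash
python3 - <<'E'
from h import *
o=get_obs();st();im=get_image("wrist");im=cv2.cvtColor(im,cv2.COLOR_RGB2BGR)
cv2.imwrite("pics/w2.png",im);c=cam("wrist",o)
np.save("w2.npy",o,allow_pickle=True)
print(proj(c,[[545.5,131,115]]))
E
```

```text
t 2.3 p [542.7 142.9 183.7] F [ 0.1 -0.8  0.9] w 11.1 q [0.234 0.38  1.803 0.004 0.958 0.209] z [-5.0e-04  3.5e-03 -1.0e+00] xhead 1.3 tilt 0.2 tilthead 98.0
[[254.6726181  211.15688842]]
```

View pics/w2.png

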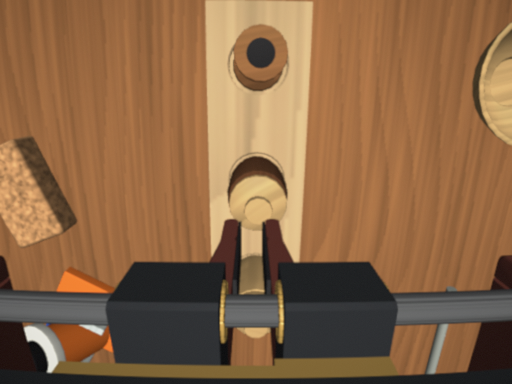

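```bash
python3 - <<'E'
from h import *
o=np.load("w2.npy",allow_pickle=True).item();w=cam("wrist",o)
crop(cv2.imread("pics/w2.png"),200,130,320,240,6,"pics/w2c.png")
for z in(112,115,117):print(atz(w,(258,210),z))
E
```

```text
[548.11323162 130.89221171 112.        ]
[548.02291083 131.99846596 115.        ]
[547.96269697 132.73596879 117.        ]
```

View pics/w2c.png

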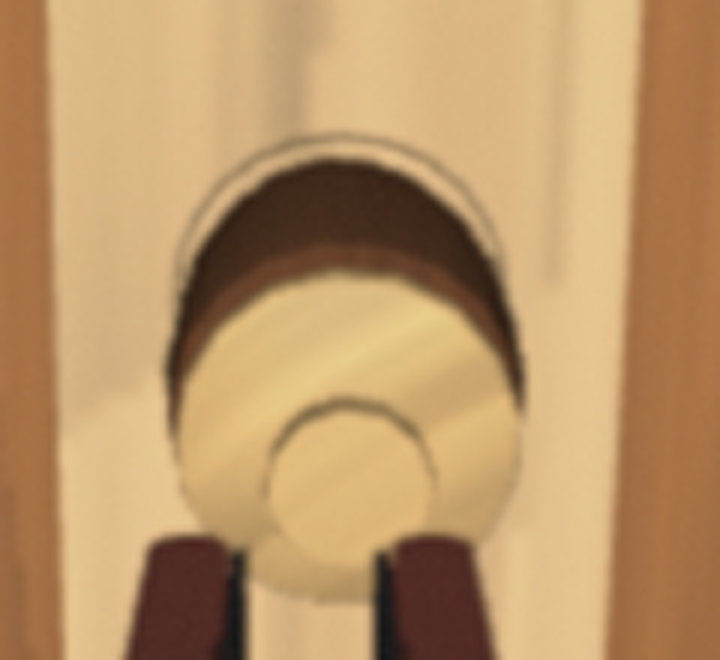

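Call:
{"api": "arm_command", "payload": {
  "increments": [
    [[0.2,0.6,1.5],0],
    [[0.2,0.4,1.5],0],
    [[0,0.1,1.5],0],
    [[0,0,0.8],0],
    [[0,0,0],0],
    [[0,0,0],0]
  ],
  "gripper": 0
}}

```text
t: 2.95
ee_pos: [548.2, 124.8, 129.2]
orientation: [-3.14, -0.022, -0.0]
ft_force: [-0.2, 0.0, -0.4]
width: 0.4
```

```bash
python3 - <<'E'
from h import *
st()
E
```

```text
t 2.95 p [548.2 124.8 129.2] F [-0.2  0.  -0.4] w 0.4 q [0.202 0.458 1.834 0.002 0.848 0.186] z [ 2.0e-04  1.8e-03 -1.0e+00] xhead 0.8 tilt 0.1 tilthead 82.8
```

Call:
{"api": "arm_command", "payload": {
  "increments": [
    [[0,-0.6,0.3],0],
    [[0,0,0.4],0],
    [[0,0,0],0]
  ]
}}

```text
t: 3.25
ee_pos: [549.1, 131.1, 123.1]
orientation: [-3.139, -0.02, -0.004]
ft_force: [-0.7, -0.4, 0.3]
width: 0.5
```

Call:
{"api": "arm_command", "payload": {
  "increments": [
    [[0,0,0.3],0],
    [[0,0,0.3],0]
  ]
}}

```text
t: 3.45
ee_pos: [549.6, 131.6, 117.5]
orientation: [-3.139, -0.021, -0.007]
ft_force: [-0.3, 0.3, 0.2]
width: 0.5
```

Call:
{"api": "arm_command", "payload": {
  "increments": [
    [[-0.1,0,0.2],0],
    [[0,0,0.2],0],
    [[0,0,0.2],0]
  ]
}}

```text
t: 3.75
ee_pos: [548.8, 131.8, 111.6]
orientation: [-3.139, -0.022, -0.007]
ft_force: [-1.9, 0.5, 7.9]
width: 0.3
```

Call:
{"api": "arm_command", "payload": {
  "increments": [
    [[0,0,0.2],0],
    [[0,0,0.2],0]
  ]
}}

```text
t: 3.95
ee_pos: [549.4, 131.8, 108.8]
orientation: [-3.139, -0.022, -0.009]
ft_force: [-1.5, 0.3, 9.0]
width: 0.7
```

Call:
{"api": "arm_command", "payload": {
  "increments": [
    [[0,0,0.2],0],
    [[0,0,0.2],0]
  ]
}}

```text
t: 4.15
ee_pos: [550.0, 131.9, 106.4]
orientation: [-3.138, -0.022, -0.011]
ft_force: [-4.4, -2.0, 23.2]
width: 0.7
```

Call:
{"api": "arm_command", "payload": {
  "increments": [
    [[0,0,0.2],0],
    [[0,0,0.2],0]
  ]
}}

```text
t: 4.35
ee_pos: [552.1, 132.4, 106.8]
orientation: [-3.137, -0.022, -0.018]
ft_force: [-4.4, -1.7, 20.1]
width: 0.4
```

Call:
{"api": "arm_command", "payload": {
  "increments": [
    [[0,0,-1.0],0],
    [[-0.3,0,-3.0],0],
    [[-0.2,0,-3.0],0],
    [[0,0,0],0],
    [[0,0,0],0]
  ],
  "gripper": 1
}}

```text
t: 4.85
ee_pos: [546.2, 131.9, 179.7]
orientation: [-3.137, -0.022, -0.019]
ft_force: [0.2, 0.2, -1.3]
width: 36.7
```

```bash
python3 - <<'E'
from h import *
o=get_obs();st();im=get_image("wrist");im=cv2.cvtColor(im,cv2.COLOR_RGB2BGR)
cv2.imwrite("pics/w3.png",im);c=cam("wrist",o)
np.save("w3.npy",o,allow_pickle=True)
s=cv2.cvtColor(get_image("scene"),cv2.COLOR_RGB2BGR)
crop(s,250,110,400,255,5,"pics/s3.png")
print(proj(c,[[548,131,106]]))
E
```

```text
t 4.85 p [546.2 131.9 179.7] F [ 0.2  0.2 -1.3] w 36.7 q [0.215 0.381 1.813 0.002 0.935 0.2  ] z [ 0.0121  0.0042 -0.9999] xhead 0.8 tilt 0.73 tilthead 19.0
[[252.52547612 195.42825806]]
```

View pics/w3.png

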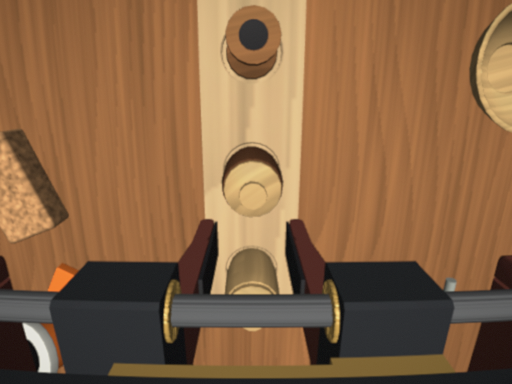

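View pics/s3.png

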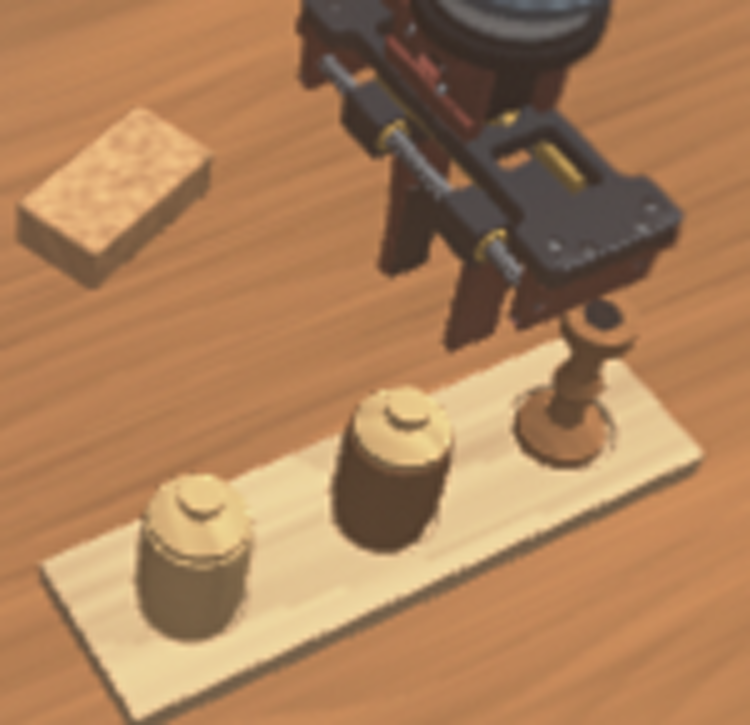

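Call:
{"api": "arm_command", "payload": {
  "increments": [
    [[0,0,0],0],
    [[0,0,0],0],
    [[0,0.1,2],0],
    [[0,0,2.5],0],
    [[0,0,2.5],0],
    [[0,0,2.0],0],
    [[0,0,0],0],
    [[0,0,0],0]
  ],
  "gripper": 1
}}

```text
t: 5.75
ee_pos: [544.6, 130.6, 81.0]
orientation: [-3.139, -0.021, -0.005]
ft_force: [-0.2, 0.2, 0.7]
width: 87.6
```

```bash
python3 - <<'E'
from h import *
st()
E
```

```text
t 5.75 p [544.6 130.6  81. ] F [-0.2  0.2  0.7] w 87.6 q [0.213 0.53  1.861 0.002 0.747 0.198] z [ 0.0033  0.0023 -1.    ] xhead 0.8 tilt 0.23 tilthead 34.2
```

Call:
{"api": "arm_command", "payload": {
  "increments": [
    [[0.3,0,1.5],0],
    [[0,0,1.5],0],
    [[0,0,1.2],0],
    [[0,0,0],0],
    [[0,0,0],0]
  ]
}}

```text
t: 6.25
ee_pos: [549.5, 131.0, 37.2]
orientation: [-3.139, -0.021, -0.01]
ft_force: [0.4, 0.6, -0.5]
width: 88.0
```

```bash
python3 - <<'E'
from h import *
st()
E
```

```text
t 6.25 p [549.5 131.   37.2] F [ 0.4  0.6 -0.5] w 88.0 q [0.212 0.608 1.862 0.002 0.665 0.197] z [ 0.0063  0.0029 -1.    ] xhead 0.8 tilt 0.4 tilthead 25.0
```

Call:
{"api": "arm_command", "payload": {
  "increments": [
    [[0,0,0.3],0],
    [[0,0,0],0]
  ]
}}

```text
t: 6.45
ee_pos: [549.8, 131.1, 34.4]
orientation: [-3.139, -0.021, -0.011]
ft_force: [0.1, 0.5, 0.3]
width: 87.6
```

Call:
{"api": "arm_command", "payload": {
  "increments": [
    [[0,0,0],0],
    [[0,0,0],0],
    [[0,0,0],0],
    [[0,0,0],0],
    [[0,0,0],0],
    [[0,0,0],0],
    [[0,0,0],0]
  ],
  "gripper": 0
}}

```text
t: 7.15
ee_pos: [550.4, 131.3, 35.5]
orientation: [-3.138, -0.021, -0.014]
ft_force: [-0.4, -0.2, 1.1]
width: 54.1
```

```bash
python3 - <<'E'
from h import *
st()
E
```

```text
t 7.15 p [550.4 131.3  35.5] F [-0.4 -0.2  1.1] w 54.1 q [0.212 0.611 1.862 0.003 0.66  0.197] z [ 0.0086  0.0035 -1.    ] xhead 0.8 tilt 0.53 tilthead 21.8
```

Call:
{"api": "arm_command", "payload": {
  "increments": [
    [[0,0,-0.5],0],
    [[0,0,-1.5],0],
    [[0,0,-3],0],
    [[0,0,-4],0],
    [[0,0,-4],0],
    [[0,0,-4],0],
    [[0,0,-4],0],
    [[0,0,-3],0],
    [[0,0,0],0]
  ]
}}

```text
t: 8.05
ee_pos: [546.4, 130.0, 291.6]
orientation: [-3.138, -0.021, -0.014]
ft_force: [0.8, 0.0, -2.0]
width: 54.1
```

```bash
python3 - <<'E'
from h import *
o=get_obs();st()
im=cv2.cvtColor(get_image("scene"),cv2.COLOR_RGB2BGR);crop(im,180,20,430,255,3,"pics/s4.png")
for r in plan((693,-400,400),-30,14): print(r)
E
```

```text
t 8.05 p [546.4 130.  291.6] F [ 0.8  0.  -2. ] w 54.1 q [0.212 0.251 1.711 0.002 1.17  0.197] z [ 0.0089  0.0034 -1.    ] xhead 0.8 tilt 0.55 tilthead 21.0
[[1.01, 3.8, -0.79], np.float64(2.2)]
[[1.15, 3.75, -0.79], np.float64(2.2)]
[[1.3, 3.71, -0.79], np.float64(2.2)]
[[1.44, 3.65, -0.79], np.float64(2.2)]
[[1.58, 3.6, -0.79], np.float64(2.2)]
[[1.71, 3.53, -0.79], np.float64(2.2)]
[[1.85, 3.47, -0.79], np.float64(2.2)]
[[1.98, 3.39, -0.79], np.float64(2.2)]
[[2.11, 3.31, -0.79], np.float64(2.2)]
[[2.23, 3.23, -0.79], np.float64(2.2)]
[[2.35, 3.14, -0.79], np.float64(2.2)]
[[2.47, 3.05, -0.79], np.float64(2.2)]
[[2.59, 2.95, -0.79], np.float64(2.2)]
[[2.7, 2.85, -0.79], np.float64(2.2)]
```

View pics/s4.png

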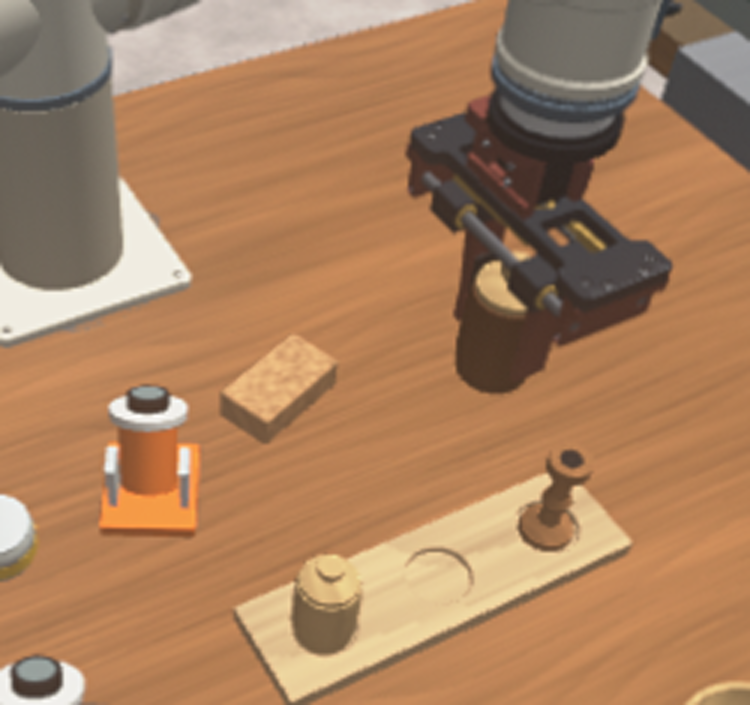

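Jar lifted and the two neighbours are still standing. The tool only accepts turns about its own axis, so I'll try getting the 26° tilt by reaching past the arm's outer limit along heading -30°.

Call:
{"api": "arm_command", "payload": {
  "increments": [
    [[1.0,3.8,-0.8],2.2],
    [[1.1,3.8,-0.8],2.2],
    [[1.3,3.7,-0.8],2.2],
    [[1.4,3.7,-0.8],2.2],
    [[1.6,3.6,-0.8],2.2],
    [[1.7,3.5,-0.8],2.2],
    [[1.9,3.5,-0.8],2.2],
    [[2.0,3.4,-0.8],2.2],
    [[2.1,3.3,-0.8],2.2],
    [[2.2,3.2,-0.8],2.2],
    [[2.4,3.1,-0.8],2.2],
    [[2.5,3.0,-0.8],2.2],
    [[2.6,2.9,-0.8],2.2],
    [[2.7,2.8,-0.8],2.2],
    [[0,0,0],0]
  ]
}}

```text
t: 9.6
ee_pos: [681.8, -417.8, 363.0]
orientation: [-3.02, 0.84, 0.074]
ft_force: [0.2, 1.9, -1.7]
width: 54.0
```

```bash
python3 - <<'E'
from h import *
st()
o=get_obs();print(np.hypot(*o["ee_pos"][:2]),np.degrees(np.arctan2(o["ee_pos"][1],o["ee_pos"][0])))
E
```

```text
t 9.6 p [ 681.8 -417.8  363. ] F [ 0.2  1.9 -1.7] w 54.0 q [-0.562  0.631  0.975 -0.007  1.582 -0.019] z [-0.0436  0.0186 -0.9989] xhead -31.1 tilt 2.72 tilthead 156.9
799.6169681520005 -31.50427713760557
```

Call:
{"api": "arm_command", "payload": {
  "increments": [
    [[4,0,0],0],
    [[4,0,0],0],
    [[4,0,0],0],
    [[4,0,0],0]
  ]
}}

```text
t: 10.0
ee_pos: [808.6, -495.3, 343.1]
orientation: [-3.012, 0.839, 0.105]
ft_force: [2.2, -1.3, -1.2]
width: 53.9
```

```bash
cat >> h.py <<'E'
def rr():
    p=get_obs()["ee_pos"];print("r",np.hypot(p[0],p[1]).round(1),"az",np.degrees(np.arctan2(p[1],p[0])).round(2))
E
python3 - <<'E'
from h import *
st();rr()
E
```

```text
t 10.0 p [ 808.6 -495.3  343.1] F [ 2.2 -1.3 -1.2] w 53.9 q [-0.56   1.022  0.296 -0.007  1.891 -0.018] z [-0.0614  0.0306 -0.9976] xhead -31.2 tilt 3.93 tilthead 153.5
r 948.3 az -31.49
```

Call:
{"api": "arm_command", "payload": {
  "increments": [
    [[4,0,0],0],
    [[4,0,0],0]
  ]
}}

```text
t: 10.2
ee_pos: [838.7, -511.6, 302.1]
orientation: [-3.014, 0.837, 0.097]
ft_force: [0.5, -0.6, -6.0]
width: 54.2
```

```bash
python3 - <<'E'
from h import *
st();rr()
E
```

```text
t 10.2 p [ 838.7 -511.6  302.1] F [ 0.5 -0.6 -6. ] w 54.2 q [-0.558  1.161  0.1   -0.006  1.944 -0.018] z [-0.0564  0.0283 -0.998 ] xhead -31.1 tilt 3.62 tilthead 153.3
r 982.4 az -31.39
```

Call:
{"api": "arm_command", "payload": {
  "increments": [
    [[5,0,-3],0],
    [[5,0,-3],0]
  ]
}}

```text
t: 10.4
ee_pos: [851.4, -517.1, 314.6]
orientation: [3.025, -0.838, -0.015]
ft_force: [0.0, 0.1, -2.0]
width: 54.6
```

```bash
python3 - <<'E'
from h import *
st();rr()
E
```

```text
t 10.4 p [ 851.4 -517.1  314.6] F [ 0.   0.1 -2. ] w 54.6 q [-0.556  1.153  0.089 -0.005  1.908 -0.018] z [-9.6e-03  3.0e-04 -1.0e+00] xhead -31.0 tilt 0.55 tilthead 178.3
r 996.1 az -31.27
```

Call:
{"api": "arm_command", "payload": {
  "increments": [
    [[4,0,-3],0],
    [[4,0,-3],0]
  ]
}}

```text
t: 10.6
ee_pos: [858.5, -520.1, 355.5]
orientation: [3.007, -0.832, 0.088]
ft_force: [-0.6, 0.9, -1.1]
width: 54.1
```

```bash
python3 - <<'E'
from h import *
st();rr();print(get_obs()["qpos"])
E
```

```text
t 10.6 p [ 858.5 -520.1  355.5] F [-0.6  0.9 -1.1] w 54.1 q [-0.555  1.114  0.086 -0.004  1.882 -0.017] z [ 0.0486 -0.0349 -0.9982] xhead -30.9 tilt 3.43 tilthead -35.7
r 1003.8 az -31.21
[-0.55529408  1.11357769  0.08611342 -0.00428456  1.8821483  -0.01705278]
```

Call:
{"api": "arm_command", "payload": {
  "increments": [
    [[3,0,0],0],
    [[3,0,0],0]
  ]
}}

```text
t: 10.8
ee_pos: [872.9, -528.3, 357.8]
orientation: [2.989, -0.826, 0.169]
ft_force: [1.0, 0.8, -1.9]
width: 54.5
```

```bash
python3 - <<'E'
from h import *
st();rr();print(get_obs()["qpos"])
E
```

```text
t 10.8 p [ 872.9 -528.3  357.8] F [ 1.   0.8 -1.9] w 54.5 q [-0.555  1.113  0.087 -0.004  1.828 -0.017] z [ 0.0951 -0.0632 -0.9935] xhead -30.9 tilt 6.56 tilthead -33.6
r 1020.3 az -31.18
[-0.55478544  1.11255494  0.08652984 -0.00371475  1.82810914 -0.0165822 ]
```

Call:
{"api": "arm_command", "payload": {
  "increments": [
    [[3,-1.5,0],0],
    [[3,-1.5,0],0],
    [[3,-1.5,0],0],
    [[3,-1.5,0],0]
  ]
}}

```text
t: 11.2
ee_pos: [930.5, -493.5, 345.6]
orientation: [2.958, -0.821, 0.301]
ft_force: [0.2, 1.2, -0.9]
width: 54.2
```

```bash
python3 - <<'E'
from h import *
st();rr();print(get_obs()["qpos"])
E
```

```text
t 11.2 p [ 930.5 -493.5  345.6] F [ 0.2  1.2 -0.9] w 54.2 q [-0.495  1.129  0.087 -0.012  1.722  0.043] z [ 0.1721 -0.1063 -0.9793] xhead -31.0 tilt 11.67 tilthead -31.7
r 1053.3 az -27.94
[-0.49548283  1.129284    0.08664158 -0.0118446   1.72224654  0.04263924]
```

Call:
{"api": "arm_command", "payload": {
  "increments": [
    [[3,-0.1,0],0],
    [[3,-0.1,0],0],
    [[3,-0.1,0],0],
    [[3,-0.1,0],0]
  ]
}}

```text
t: 11.6
ee_pos: [957.2, -504.2, 339.5]
orientation: [2.931, -0.804, 0.422]
ft_force: [0.4, 0.5, -1.8]
width: 54.5
```

```bash
python3 - <<'E'
from h import *
st();rr();print(get_obs()["qpos"])
E
```

```text
t 11.6 p [ 957.2 -504.2  339.5] F [ 0.4  0.5 -1.8] w 54.5 q [-0.493  1.141  0.087 -0.01   1.628  0.041] z [ 0.2431 -0.142  -0.9596] xhead -30.7 tilt 16.35 tilthead -30.3
r 1081.9 az -27.77
[-0.49287203  1.14132898  0.0871748  -0.01009317  1.62791846  0.04088483]
```

Call:
{"api": "arm_command", "payload": {
  "increments": [
    [[3,-0.1,0],0],
    [[3,-0.1,0],0],
    [[3,-0.1,0],0],
    [[3,-0.1,0],0]
  ]
}}

```text
t: 12.0
ee_pos: [976.8, -520.6, 347.9]
orientation: [2.892, -0.797, 0.544]
ft_force: [-1.0, -0.5, -2.1]
width: 54.4
```

```bash
python3 - <<'E'
from h import *
st();rr();print(get_obs()["qpos"])
h=np.radians(-29.7);zl=np.array([-np.sin(.45)*np.cos(h),-np.sin(.45)*np.sin(h),np.cos(.45)])
L=np.array([536.3,-221.3,109.5])
print(zl,"tcp target",L+zl*(100+23.5), "via", L+zl*230)
for r in plan(L+zl*230,None,12):print(r)
E
```

```text
t 12.0 p [ 976.8 -520.6  347.9] F [-1.  -0.5 -2.1] w 54.4 q [-0.498  1.141  0.087 -0.009  1.543  0.039] z [ 0.3139 -0.1806 -0.9321] xhead -30.9 tilt 21.23 tilthead -29.9
r 1106.9 az -28.06
[-0.49799787  1.14149336  0.08706144 -0.00869473  1.54260646  0.03858881]
[-0.37782477  0.21550744  0.9004471 ] tcp target [ 489.63864083 -194.68483062  220.70521714] via [ 449.40030276 -171.7332878   316.60283354]
[[-5.0, -0.25, -1.66], 0.0]
[[-5.0, -0.25, -1.66], 0.0]
[[-5.0, -0.25, -1.66], 0.0]
[[-5.0, -0.25, -1.66], 0.0]
[[-5.0, -0.25, -1.66], 0.0]
[[-5.0, -0.25, -1.66], 0.0]
[[-5.0, -0.25, -1.66], 0.0]
[[-5.0, -0.25, -1.66], 0.0]
[[-5.0, -0.25, -1.66], 0.0]
[[-5.0, -0.25, -1.66], 0.0]
[[-5.0, -0.25, -1.66], 0.0]
[[-5.0, -0.25, -1.66], 0.0]
```

Call:
{"api": "arm_command", "payload": {
  "increments": [
    [[-3,-0.2,-1],0],
    [[-4,-0.2,-1.4],0],
    [[-4,-0.2,-1.4],0],
    [[-4,-0.2,-1.4],0],
    [[-4,-0.2,-1.4],0]
  ]
}}

```text
t: 12.5
ee_pos: [824.4, -421.3, 332.8]
orientation: [2.889, -0.8, 0.55]
ft_force: [-0.3, -0.9, -1.9]
width: 53.9
```

```bash
python3 - <<'E'
from h import *
st();rr()
E
```

```text
t 12.5 p [ 824.4 -421.3  332.8] F [-0.3 -0.9 -1.9] w 53.9 q [-0.48   0.652  1.047 -0.019  1.068  0.066] z [ 0.3166 -0.1831 -0.9307] xhead -31.0 tilt 21.45 tilthead -30.0
r 925.9 az -27.07
```

Call:
{"api": "arm_command", "payload": {
  "increments": [
    [[-4,-0.2,-1.4],0],
    [[-4,-0.2,-1.4],0],
    [[-4,-0.2,-1.4],0],
    [[-4,-0.2,-1.4],0],
    [[-4,-0.2,-1.4],0],
    [[-4,-0.2,-1.4],0],
    [[-3,-0.2,-1],0],
    [[0,0,0],0]
  ]
}}

```text
t: 13.3
ee_pos: [572.9, -254.9, 327.5]
orientation: [2.882, -0.8, 0.574]
ft_force: [-0.1, 1.1, -2.2]
width: 53.8
```

```bash
python3 - <<'E'
from h import *
st();rr()
E
```

```text
t 13.3 p [ 572.9 -254.9  327.5] F [-0.1  1.1 -2.2] w 53.8 q [-0.418  0.16   1.797 -0.054  0.796  0.153] z [ 0.3305 -0.1894 -0.9246] xhead -31.1 tilt 22.39 tilthead -29.8
r 627.0 az -23.98
```

Call:
{"api": "arm_command", "payload": {
  "increments": [
    [[4,0.2,1.4],0],
    [[4,0.2,1.4],0],
    [[4,0.2,1.4],0],
    [[4,0.2,1.4],0],
    [[4,0.2,1.4],0],
    [[4,0.2,1.4],0],
    [[4,0.2,1.4],0],
    [[4,0.2,1.4],0],
    [[4,0.2,1.4],0],
    [[4,0.2,1.4],0],
    [[3,0.2,0.5],0],
    [[3,0.2,0],0]
  ]
}}

```text
t: 14.5
ee_pos: [979.1, -531.0, 378.9]
orientation: [2.866, -0.796, 0.62]
ft_force: [104.7, -57.9, 71.2]
width: 54.1
```

```bash
python3 - <<'E'
from h import *
st();rr()
E
```

```text
t 14.5 p [ 979.1 -531.   378.9] F [104.7 -57.9  71.2] w 54.1 q [-0.506  1.117  0.085 -0.005  1.515  0.035] z [ 0.3572 -0.2035 -0.9116] xhead -31.2 tilt 24.27 tilthead -29.7
r 1113.9 az -28.47
```

```bash
python3 - <<'E'
from h import *
im=cv2.cvtColor(get_image("scene"),cv2.COLOR_RGB2BGR);cv2.imwrite("pics/s5.png",im)
cv2.imwrite("pics/w5.png",cv2.cvtColor(get_image("wrist"),cv2.COLOR_RGB2BGR))
st();rr();print(get_obs()["qpos"],get_obs()["qvel"])
E
```

```text
t 14.6 p [ 975.6 -530.   358.9] F [-0.1 -0.5 -7. ] w 54.2 q [-0.507  1.127  0.1   -0.005  1.52   0.035] z [ 0.3339 -0.1911 -0.923 ] xhead -31.2 tilt 22.63 tilthead -29.8
r 1110.3 az -28.51
[-0.50698095  1.12679572  0.10021696 -0.00499561  1.51972075  0.03452848] [ 0.00667535 -0.02465766 -0.09441565  0.00063582 -0.08014234  0.00316496]
```

View pics/s5.png

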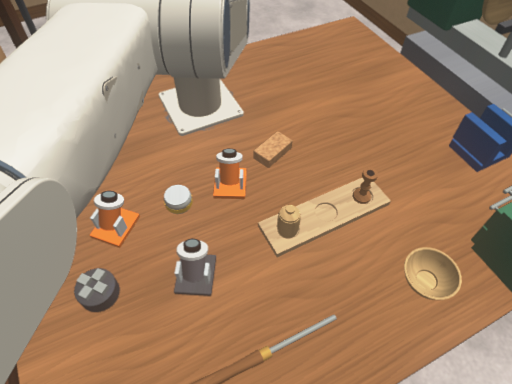

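View pics/w5.png

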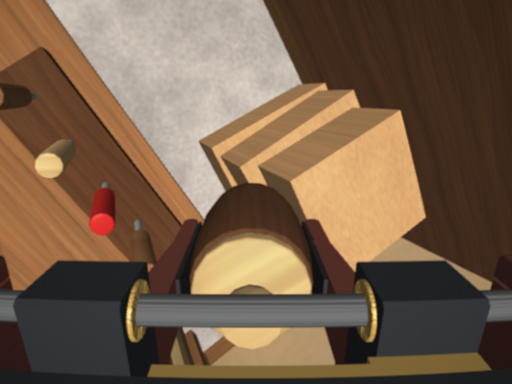

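Call:
{"api": "arm_command", "payload": {
  "increments": [
    [[1.5,0,0],0],
    [[2,0,0],0]
  ]
}}

```text
t: 14.8
ee_pos: [981.4, -535.6, 360.8]
orientation: [2.869, -0.798, 0.611]
ft_force: [1.0, 0.2, -1.1]
width: 54.1
```

```bash
python3 - <<'E'
from h import *
st();rr()
E
```

```text
t 14.8 p [ 981.4 -535.6  360.8] F [ 1.   0.2 -1.1] w 54.1 q [-0.509  1.135  0.086 -0.004  1.503  0.033] z [ 0.352  -0.201  -0.9141] xhead -31.2 tilt 23.92 tilthead -29.7
r 1118.0 az -28.63
```

Call:
{"api": "arm_command", "payload": {
  "increments": [
    [[2,0,0],0],
    [[-1.5,0,-0.5],0],
    [[-3,-0.2,-1],0],
    [[-4,-0.3,-1.5],0],
    [[-4,-0.3,-1.5],0],
    [[-4,-0.3,-1.6],0],
    [[-4,-0.3,-1.6],0],
    [[-4,-0.3,-1.6],0],
    [[-4,-0.3,-1.6],0],
    [[-4,-0.3,-1.6],0],
    [[-4,-0.3,-1.6],0],
    [[-4,-0.3,-1.6],0],
    [[-2.5,-0.2,-1],0],
    [[-1,0,0],0],
    [[0,0,0],0]
  ]
}}

```text
t: 16.3
ee_pos: [608.3, -273.5, 377.7]
orientation: [2.797, -0.778, 0.81]
ft_force: [-0.4, -0.7, -2.4]
width: 54.5
```

```bash
python3 - <<'E'
from h import *
st();rr()
E
```

```text
t 16.3 p [ 608.3 -273.5  377.7] F [-0.4 -0.7 -2.4] w 54.5 q [-0.419  0.125  1.777 -0.072  0.685  0.167] z [ 0.4636 -0.2565 -0.8481] xhead -31.5 tilt 31.99 tilthead -29.0
r 666.9 az -24.21
```

```bash
cat > kin.py <<'E'
import numpy as np
D=[ # p, q2,q3,q5
((274.4,-561.1,222.1),.424,1.63,1.089),((540.7,-210.8,257.6),.322,1.696,1.129),((542.7,142.9,183.7),.38,1.803,.958),
((548.2,124.8,129.2),.458,1.834,.848),((546.2,131.9,179.7),.381,1.813,.935),((544.6,130.6,81),.53,1.861,.747),((550.4,131.3,35.5),.611,1.862,.66),
((546.4,130,291.6),.251,1.711,1.17),((681.8,-417.8,363),.631,.975,1.582),((808.6,-495.3,343.1),1.022,.296,1.891),((838.7,-511.6,302.1),1.161,.1,1.944),
((858.5,-520.1,355.5),1.114,.086,1.882),((872.9,-528.3,357.8),1.113,.087,1.828),((930.5,-493.5,345.6),1.129,.087,1.722),((957.2,-504.2,339.5),1.141,.087,1.628),
((976.8,-520.6,347.9),1.141,.087,1.543),((824.4,-421.3,332.8),.652,1.047,1.068),((572.9,-254.9,327.5),.16,1.797,.796),((608.3,-273.5,377.7),.125,1.777,.685)]
rows=[];y=[]
for p,a,b,c in D:
    f=a+b;s=f+c
    rows.append([1,0,np.sin(a),np.sin(f),np.cos(f),np.sin(s),np.cos(s)]);y.append(np.hypot(p[0],p[1]))
    rows.append([0,1,np.cos(a),np.cos(f),-np.sin(f),np.cos(s),-np.sin(s)]);y.append(p[2])
A=np.array(rows);X,res,_,_=np.linalg.lstsq(A,np.array(y),rcond=None)
if __name__=="__main__":print(X.round(1),np.abs(A@X-y).max())
def fk(a,b,c):
    f=a+b;s=f+c
    return np.array([X[0]+X[2]*np.sin(a)+X[3]*np.sin(f)+X[4]*np.cos(f)+X[5]*np.sin(s)+X[6]*np.cos(s),
                     X[1]+X[2]*np.cos(a)+X[3]*np.cos(f)-X[4]*np.sin(f)+X[5]*np.cos(s)-X[6]*np.sin(s)])
from scipy.optimize import fsolve
def ik(r,z,tilt,g=(.3,1.8,.6)):
    s=np.pi-tilt
    ab=fsolve(lambda v:fk(v[0],v[1],s-v[0]-v[1])-[r,z],g[:2])
    return np.array([ab[0],ab[1],s-ab.sum()]),fk(*ab,s-ab.sum())-[r,z]
E
python3 kin.py; python3 - <<'E'
from kin import *
print("final",ik(527,220.7,.45)); print("via",ik(481,317,.45))
for t in(.45,.558):
  for r in(667,600,550,500,450,400,350):
    for z in(220,380,500): print(round(t,2),r,z,ik(r,z,t)[0].round(2), abs(ik(r,z,t)[1]).max().round(1))
E
```

```text
[-3.000e-01  3.124e+02  5.633e+02  4.849e+02  7.730e+01  3.101e+02
 -1.000e-01] 0.7217201763242542
final (array([0.12665814, 2.14395733, 0.42097717]), array([-4.25643520e-10,  1.04657261e-09]))
via (array([-0.10573123,  2.11663534,  0.68068855]), array([-2.27373675e-12,  2.92743607e-11]))
0.45 667 220 [0.33 1.86 0.5 ] 0.0
0.45 667 380 [0.16 1.7  0.84] 0.0
0.45 667 500 [0.09 1.52 1.09] 0.0
0.45 600 220 [0.24 2.   0.45] 0.0
0.45 600 380 [0.04 1.83 0.82] 0.0
0.45 600 500 [-0.03  1.64  1.08] 0.0
0.45 550 220 [0.16 2.1  0.43] 0.0
0.45 550 380 [-0.05  1.91  0.82] 0.0
0.45 550 500 [-0.12  1.72  1.09] 0.0
0.45 500 220 [0.09 2.2  0.41] 0.0
0.45 500 380 [-0.14  2.    0.83] 0.0
0.45 500 500 [-0.21  1.8   1.11] 0.0
0.45 450 220 [0.   2.29 0.4 ] 0.0
0.45 450 380 [-0.24  2.07  0.86] 0.0
0.45 450 500 [-0.31  1.86  1.14] 0.0
0.45 400 220 [-0.09  2.37  0.41] 0.0
0.45 400 380 [-0.34  2.14  0.9 ] 0.0
0.45 400 500 [-0.41  1.92  1.18] 0.0
0.45 350 220 [-0.2   2.45  0.44] 0.0
0.45 350 380 [-0.46  2.2   0.95] 0.0
0.45 350 500 [-0.51  1.97  1.23] 0.0
0.56 667 220 [0.32 1.94 0.33] 0.0
0.56 667 380 [0.12 1.78 0.69] 0.0
0.56 667 500 [0.04 1.6  0.94] 0.0
0.56 600 220 [0.22 2.07 0.29] 0.0
0.56 600 380 [0.01 1.9  0.68] 0.0
0.56 600 500 [-0.08  1.72  0.94] 0.0
0.56 550 220 [0.15 2.17 0.26] 0.0
0.56 550 380 [-0.08  1.99  0.68] 0.0
0.56 550 500 [-0.17  1.8   0.96] 0.0
0.56 500 220 [0.07 2.27 0.25] 0.0
0.56 500 380 [-0.18  2.07  0.7 ] 0.0
0.56 500 500 [-0.26  1.87  0.98] 0.0
0.56 450 220 [-0.02  2.36  0.24] 0.0
0.56 450 380 [-0.28  2.14  0.73] 0.0
0.56 450 500 [-0.36  1.93  1.01] 0.0
0.56 400 220 [-0.11  2.44  0.26] 0.0
0.56 400 380 [-0.4   2.2   0.77] 0.0
0.56 400 500 [-0.46  1.99  1.06] 0.0
0.56 350 220 [-0.23  2.52  0.29] 0.0
0.56 350 380 [-0.52  2.26  0.84] 0.0
0.56 350 500 [-0.57  2.03  1.12] 0.0
```

```bash
python3 - <<'E'
from h import *
from kin import ik
o=get_obs()
print(plan((385,-183,340),None,7)[0]);o2=dict(o);
print(plan((385,-183,240),None,4,obs=dict(o,ee_pos=np.array([385,-183,340.])))[0])
c=cam("top")
for n,u in(("dec1",(254,247)),("puck",(304,244)),("dec2",(363,250))):print(n,atz(c,u,20),atz(c,u,110))
for z in (200,180,160,140,120,100): print(z,[ik(426,z,t)[0].round(3) for t in(.45,.5,.558)])
E
```

```text
[[-3.17, 0.53, -1.35], 0.0]
[[-1.32, 0.05, 2.12], 0.0]
dec1 [330.23969737 -49.08858998  20.        ] [335.90707653 -47.53306163 110.        ]
puck [ 339.88979557 -199.01146745   20.        ] [ 344.74850381 -184.89251542  110.        ]
dec2 [ 322.3616324  -378.10390153   20.        ] [ 328.68918744 -348.97713906  110.        ]
200 [array([0.003, 2.35 , 0.338]), array([-0.003,  2.382,  0.264]), array([-0.007,  2.418,  0.172])]
180 [array([0.054, 2.369, 0.269]), array([0.05 , 2.401, 0.191]), array([0.051, 2.437, 0.095])]
160 [array([0.108, 2.387, 0.197]), array([0.108, 2.418, 0.116]), array([0.113, 2.454, 0.016])]
140 [array([0.165, 2.402, 0.125]), array([0.169, 2.433, 0.04 ]), array([ 0.18 ,  2.469, -0.065])]
120 [array([0.226, 2.415, 0.051]), array([ 0.233,  2.446, -0.038]), array([ 0.249,  2.481, -0.147])]
100 [array([ 0.289,  2.425, -0.022]), array([ 0.301,  2.456, -0.115]), array([ 0.322,  2.49 , -0.229])]
```

Call:
{"api": "arm_command", "payload": {
  "increments": [
    [[-2,0.4,-0.9],0],
    [[-3.2,0.5,-1.3],0],
    [[-3.2,0.5,-1.3],0],
    [[-3.2,0.5,-1.3],0],
    [[-3.2,0.5,-1.3],0],
    [[-3.2,0.5,-1.3],0],
    [[-2.2,0.3,-1],0],
    [[0,0,0],0]
  ]
}}

```text
t: 17.1
ee_pos: [419.0, -197.5, 358.0]
orientation: [2.772, -0.774, 0.868]
ft_force: [0.0, 0.0, -1.6]
width: 54.1
```

```bash
python3 - <<'E'
from h import *
st();rr()
print(plan((385,-183,215),None,6)[0])
E
```

```text
t 17.1 p [ 419.  -197.5  358. ] F [ 0.   0.  -1.6] w 54.1 q [-0.444 -0.246  2.181 -0.058  0.607  0.138] z [ 0.4953 -0.2723 -0.8249] xhead -31.7 tilt 34.42 tilthead -28.8
r 463.2 az -25.24
[[-1.85, 0.14, 1.62], 0.0]
```

Call:
{"api": "arm_command", "payload": {
  "increments": [
    [[-1.3,0.1,1.4],0],
    [[-1.7,0.1,1.6],0],
    [[-1.7,0.1,1.6],0],
    [[-1.7,0.1,1.6],0],
    [[-1.7,0.1,1.6],0],
    [[0,0,0],0]
  ]
}}

```text
t: 17.7
ee_pos: [416.6, -197.6, 261.1]
orientation: [2.752, -0.771, 0.915]
ft_force: [0.1, -0.2, -2.3]
width: 54.2
```

```bash
python3 - <<'E'
from h import *
st();rr()
print(plan(get_obs()["ee_pos"]+[0,0,-10],None,1)[0])
E
```

```text
t 17.7 p [ 416.6 -197.6  261.1] F [ 0.1 -0.2 -2.3] w 54.2 q [-0.447 -0.095  2.338 -0.121  0.266  0.205] z [ 0.5204 -0.2849 -0.805 ] xhead -31.9 tilt 36.39 tilthead -28.7
r 461.1 az -25.38
[[-0.59, 0.03, 0.81], 0.0]
```

Call:
{"api": "arm_command", "payload": {
  "increments": [
    [[-0.9,0,1.2],0],
    [[-0.9,0,1.2],0],
    [[-0.9,0,1.2],0],
    [[-0.9,0,1.2],0]
  ]
}}

```text
t: 18.1
ee_pos: [431.2, -200.7, 217.8]
orientation: [2.74, -0.773, 0.926]
ft_force: [0.6, -0.5, -2.2]
width: 54.0
```

```bash
python3 - <<'E'
from h import *
st();rr()
E
```

```text
t 18.1 p [ 431.2 -200.7  217.8] F [ 0.6 -0.5 -2.2] w 54.0 q [-0.429  0.035  2.365 -0.464  0.109  0.567] z [ 0.5251 -0.2936 -0.7988] xhead -32.1 tilt 36.99 tilthead -29.2
r 475.6 az -24.96
```

Call:
{"api": "arm_command", "payload": {
  "increments": [
    [[-1.6,0,1.0],0],
    [[-1.6,0,1.0],0],
    [[-1.6,0,1.0],0]
  ]
}}

```text
t: 18.4
ee_pos: [429.9, -192.4, 202.0]
orientation: [2.724, -0.781, 0.909]
ft_force: [-0.4, -1.0, -1.9]
width: 53.9
```

```bash
python3 - <<'E'
from h import *
st();rr()
E
```

```text
t 18.4 p [ 429.9 -192.4  202. ] F [-0.4 -1.  -1.9] w 53.9 q [-0.382  0.071  2.383 -1.089  0.109  1.231] z [ 0.5122 -0.3104 -0.8008] xhead -32.2 tilt 36.79 tilthead -31.2
r 471.0 az -24.11
```

Call:
{"api": "arm_command", "payload": {
  "increments": [
    [[-1.6,0,1.6],0],
    [[-1.6,0,1.6],0],
    [[-1.6,0,1.6],0],
    [[-1.6,0,1.6],0]
  ]
}}

```text
t: 18.8
ee_pos: [434.9, -188.4, 169.2]
orientation: [2.752, -0.791, 0.838]
ft_force: [0.9, -0.4, -1.7]
width: 54.1
```

```bash
python3 - <<'E'
from h import *
st();rr()
E
```

```text
t 18.8 p [ 434.9 -188.4  169.2] F [ 0.9 -0.4 -1.7] w 54.1 q [-0.365  0.16   2.371 -1.308  0.109  1.47 ] z [ 0.4731 -0.2932 -0.8308] xhead -32.2 tilt 33.82 tilthead -31.8
r 473.9 az -23.42
```

Call:
{"api": "arm_command", "payload": {
  "increments": [
    [[-2.4,0,1.4],0],
    [[-2.4,0,1.4],0],
    [[-2.4,0,1.4],0]
  ]
}}

```text
t: 19.1
ee_pos: [410.5, -170.5, 141.3]
orientation: [2.792, -0.8, 0.748]
ft_force: [0.7, 0.5, -1.3]
width: 54.1
```

```bash
python3 - <<'E'
from h import *
st();rr()
E
```

```text
t 19.1 p [ 410.5 -170.5  141.3] F [ 0.7  0.5 -1.3] w 54.1 q [-0.347  0.195  2.405 -1.31   0.109  1.492] z [ 0.424  -0.2649 -0.866 ] xhead -32.0 tilt 30.0 tilthead -32.0
r 444.5 az -22.55
```

```bash
python3 - <<'E'
from h import *
print(plan(get_obs()["ee_pos"]+[0,0,110],None,5)[0])
E
```

```text
[[1.1, 0.0, -1.91], 0.0]
```

Call:
{"api": "arm_command", "payload": {
  "increments": [
    [[1.1,0,-1.9],0],
    [[1.1,0,-1.9],0],
    [[1.1,0,-1.9],0],
    [[1.1,0,-1.9],0],
    [[1.1,0,-1.9],0],
    [[0,0,0],0]
  ]
}}

```text
t: 19.7
ee_pos: [405.2, -171.1, 221.2]
orientation: [2.784, -0.799, 0.732]
ft_force: [0.1, -0.7, -2.1]
width: 53.8
```

```bash
python3 - <<'E'
from h import *
st();rr()
E
```

```text
t 19.7 p [ 405.2 -171.1  221.2] F [ 0.1 -0.7 -2.1] w 53.8 q [-0.343 -0.025  2.339 -0.362  0.343  0.528] z [ 0.4127 -0.2736 -0.8688] xhead -31.8 tilt 29.68 tilthead -33.5
r 439.9 az -22.89
```

```bash
python3 - <<'E'
from h import *
c=cam("top");print(atz(c,(386,190),30))
o=get_obs()
print(plan((425,-255,270),None,4)[0]);print(plan((447,-337,200),None,4,obs=dict(o,ee_pos=np.array([425,-255,270.])))[0])
E
```

```text
[ 503.95090948 -449.42559092   30.        ]
[[1.93, 1.53, -0.28], 0.0]
[[0.48, 1.42, 2.31], 0.0]
```

Call:
{"api": "arm_command", "payload": {
  "increments": [
    [[1.9,1.5,-0.5],0],
    [[1.9,1.5,-0.5],0],
    [[1.9,1.5,-0.5],0],
    [[1.9,1.5,-0.3],0],
    [[0.5,1.4,2],0],
    [[0.5,1.4,2],0],
    [[0.5,1.4,2],0],
    [[0.3,1.0,1],0],
    [[0,0,0],0]
  ]
}}

```text
t: 20.6
ee_pos: [427.2, -325.2, 209.0]
orientation: [2.789, -0.802, 0.7]
ft_force: [0.6, 0.2, -0.9]
width: 54.1
```

```bash
cat >> h.py <<'E'
def err(h=-29.7):
    M=R.from_rotvec(get_obs()["orientation"]).as_matrix();z=M[:2,2];h=np.radians(h)
    print("rad err",round(float(z@[np.cos(h),np.sin(h)]-np.sin(.45)),4),"lat",round(float(z@[-np.sin(h),np.cos(h)]),4))
E
python3 - <<'E'
from h import *
st();rr();err()
E
```

```text
t 20.6 p [ 427.2 -325.2  209. ] F [ 0.6  0.2 -0.9] w 54.1 q [-0.699  0.156  2.166  0.144  0.326 -0.264] z [ 0.3935 -0.2709 -0.8785] xhead -31.8 tilt 28.54 tilthead -34.5
r 536.9 az -37.28
rad err 0.0411 lat -0.0403
```

Call:
{"api": "arm_command", "payload": {
  "increments": [
    [[-0.8,0,1.3],0],
    [[-0.8,0,1.3],0],
    [[-0.8,0,1.3],0],
    [[-0.8,0,1.3],0]
  ]
}}

```text
t: 21.0
ee_pos: [420.9, -321.7, 143.9]
orientation: [2.79, -0.804, 0.692]
ft_force: [0.7, -0.1, -1.6]
width: 54.2
```

```bash
python3 - <<'E'
from h import *
st();rr();err()
E
```

```text
t 21.0 p [ 420.9 -321.7  143.9] F [ 0.7 -0.1 -1.6] w 54.2 q [-0.701  0.284  2.222  0.302  0.15  -0.428] z [ 0.389  -0.27   -0.8808] xhead -31.8 tilt 28.26 tilthead -34.8
r 529.8 az -37.39
rad err 0.0367 lat -0.0418
```

Call:
{"api": "arm_command", "payload": {
  "increments": [
    [[-0.7,0,1.1],0],
    [[-0.7,0,1.1],0],
    [[-0.7,0,1.1],0]
  ]
}}

```text
t: 21.3
ee_pos: [415.2, -320.3, 110.6]
orientation: [2.816, -0.805, 0.665]
ft_force: [0.3, -0.6, -1.1]
width: 54.2
```

```bash
python3 - <<'E'
from h import *
st();rr();err()
E
```

```text
t 21.3 p [ 415.2 -320.3  110.6] F [ 0.3 -0.6 -1.1] w 54.2 q [-0.715  0.356  2.232  0.589  0.108 -0.731] z [ 0.3764 -0.2475 -0.8928] xhead -31.7 tilt 26.78 tilthead -33.3
r 524.4 az -37.64
rad err 0.0146 lat -0.0285
```

Call:
{"api": "arm_command", "payload": {
  "increments": [
    [[-0.4,0,1.1],0],
    [[-0.4,0,1.1],0]
  ]
}}

```text
t: 21.5
ee_pos: [416.0, -323.6, 93.3]
orientation: [2.837, -0.805, 0.65]
ft_force: [-1.0, 0.6, -1.7]
width: 54.3
```

```bash
python3 - <<'E'
from h import *
st();rr();err()
print(plan(get_obs()["ee_pos"]+[0,0,100],None,5)[0])
E
```

```text
t 21.5 p [ 416.  -323.6   93.3] F [-1.   0.6 -1.7] w 54.3 q [-0.728  0.399  2.221  0.782  0.108 -0.937] z [ 0.3704 -0.2287 -0.9003] xhead -31.7 tilt 25.8 tilthead -31.7
r 527.0 az -37.88
rad err 0.0001 lat -0.0151
[[0.87, 0.0, -1.8], 0.0]
```

Call:
{"api": "arm_command", "payload": {
  "increments": [
    [[0.9,0,-1.8],0],
    [[1.3,0,-2.7],0],
    [[1.3,0,-2.7],0],
    [[1.3,0,-2.7],0],
    [[1.3,0,-2.7],0],
    [[1.3,0,-2.7],0],
    [[0.6,0,-1.5],0],
    [[0,0,0],0]
  ]
}}

```text
t: 22.3
ee_pos: [409.0, -315.8, 274.3]
orientation: [2.844, -0.811, 0.62]
ft_force: [-0.0, -0.2, -2.0]
width: 54.1
```

```bash
python3 - <<'E'
from h import *
st();rr();err()
h=np.radians(-29.7);zl=np.array([-np.sin(.45)*np.cos(h),-np.sin(.45)*np.sin(h),np.cos(.45)])
L=np.array([536.3,-221.3,109.5])
print(L+zl*183.5)
print(plan(L+zl*183.5,None,6)[0])
E
```

```text
t 22.3 p [ 409.  -315.8  274.3] F [-0.  -0.2 -2. ] w 54.1 q [-0.719  0.027  2.093  0.115  0.599 -0.245] z [ 0.3525 -0.2226 -0.909 ] xhead -31.8 tilt 24.64 tilthead -32.3
r 516.8 az -37.67
rad err -0.0185 lat -0.0187
[ 466.96915459 -181.75438396  274.73204328]
[[-0.32, -2.41, -0.16], 0.0]
```

Call:
{"api": "arm_command", "payload": {
  "increments": [
    [[-0.3,-2.4,-0.2],0],
    [[-0.3,-2.4,-0.2],0],
    [[-0.3,-2.4,-0.2],0],
    [[-0.3,-2.4,-0.2],0],
    [[-0.3,-2.4,-0.2],0],
    [[-0.2,-1.8,-0.1],0],
    [[0,0,0],0]
  ]
}}

```text
t: 23.0
ee_pos: [459.6, -179.9, 265.0]
orientation: [2.845, -0.815, 0.597]
ft_force: [0.8, 0.5, -0.9]
width: 54.2
```

```bash
python3 - <<'E'
from h import *
st();rr();err()
h=np.radians(-29.7);zl=np.array([-np.sin(.45)*np.cos(h),-np.sin(.45)*np.sin(h),np.cos(.45)])
L=np.array([536.3,-221.3,109.5])
print(L+zl*183.5,L+zl*123.5)
print(plan(L+zl*123.5,None,5)[0])
for n in("scene","top","wrist"):
    o=get_obs();im=cv2.cvtColor(get_image(n),cv2.COLOR_RGB2BGR);cv2.imwrite(f"pics/{n}6.png",im)
im=cv2.imread("pics/scene6.png");crop(im,120,120,280,310,4,"pics/s6c.png")
E
```

```text
t 23.0 p [ 459.6 -179.9  265. ] F [ 0.8  0.5 -0.9] w 54.2 q [-0.336  0.01   2.132 -0.173  0.602  0.345] z [ 0.338  -0.2216 -0.9147] xhead -31.9 tilt 23.84 tilthead -33.2
r 493.5 az -21.38
rad err -0.0316 lat -0.025
[ 466.96915459 -181.75438396  274.73204328] [ 489.63864083 -194.68483062  220.70521714]
[[0.25, -0.08, 1.08], 0.0]
```

View pics/s6c.png

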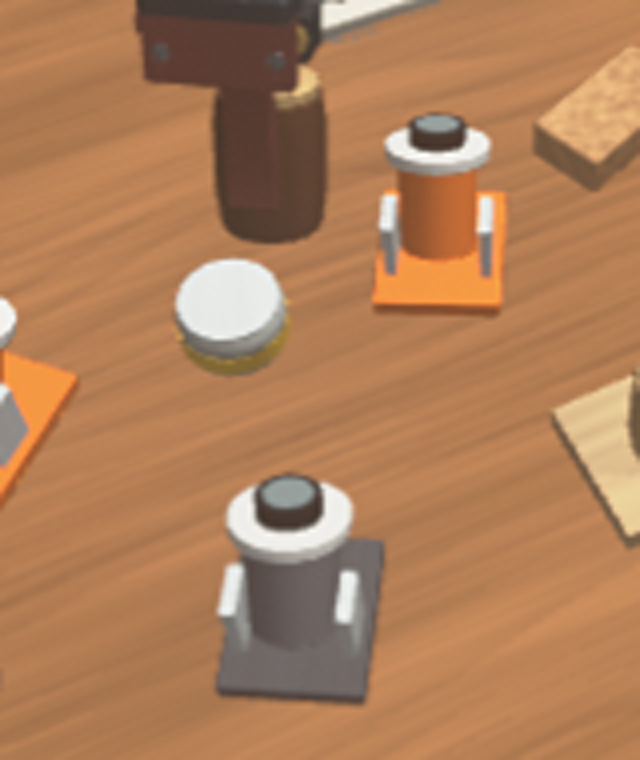

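View pics/wrist6.png

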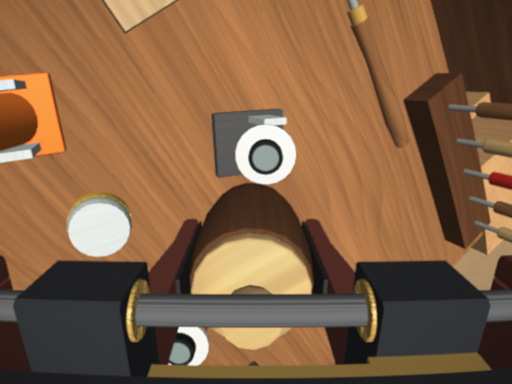

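Call:
{"api": "arm_command", "payload": {
  "increments": [
    [[-3.6,0,-1.6],0],
    [[-3.6,0,-1.6],0],
    [[-3.6,0,-1.6],0],
    [[0,0,0],0]
  ]
}}

```text
t: 23.55
ee_pos: [354.4, -120.4, 263.2]
orientation: [2.84, -0.827, 0.591]
ft_force: [-0.9, 0.8, -1.4]
width: 54.1
```

```bash
python3 - <<'E'
from h import *
st();rr();err()
E
```

```text
t 23.55 p [ 354.4 -120.4  263.2] F [-0.9  0.8 -1.4] w 54.1 q [-0.246 -0.215  2.326 -0.227  0.652  0.475] z [ 0.3334 -0.2246 -0.9156] xhead -32.3 tilt 23.71 tilthead -34.0
r 374.3 az -18.77
rad err -0.034 lat -0.0299
```

Call:
{"api": "arm_command", "payload": {
  "increments": [
    [[1.2,0,0.6],0],
    [[1.2,0,0.6],0],
    [[1.2,0,0.6],0],
    [[1.2,0,0.6],0],
    [[1.2,0,0.6],0],
    [[1.2,0,0.6],0]
  ]
}}

```text
t: 24.15
ee_pos: [430.9, -172.3, 259.4]
orientation: [2.836, -0.833, 0.596]
ft_force: [-0.0, 0.1, -1.5]
width: 54.3
```

```bash
python3 - <<'E'
from h import *
st();rr();err()
E
```

```text
t 24.15 p [ 430.9 -172.3  259.4] F [-0.   0.1 -1.5] w 54.3 q [-0.337 -0.033  2.19  -0.189  0.588  0.371] z [ 0.3356 -0.2276 -0.9141] xhead -32.6 tilt 23.93 tilthead -34.1
r 464.1 az -21.79
rad err -0.0306 lat -0.0314
```

```bash
python3 - <<'E'
from h import *
print(plan((865,230,345),None,14)[0])
s=cam("top");print(proj(s,[[1000,290,330],[865,230,300]]))
for u,z in(((110,60),100),((110,95),100),((160,88),30)):print(atz(s,u,z))
E
```

```text
[[1.22, -4.09, -0.17], 0.0]
[[114.05568542 -35.2434857 ]
 [139.83577618  24.70574202]]
[871.90862073 377.82299336 100.        ]
[765.38538842 371.4730969  100.        ]
[814.35808378 245.31647274  30.        ]
```

View pics/top6.png

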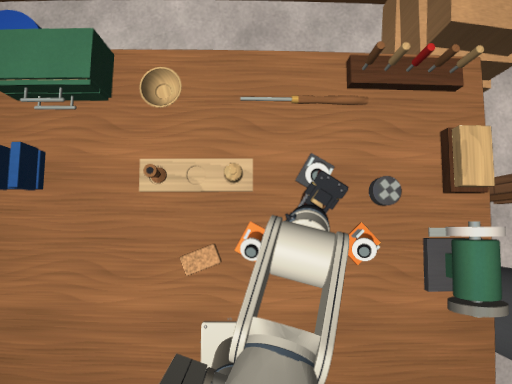

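```bash
python3 - <<'E'
from h import *
print(plan((870,153,360),None,13)[0])
E
```

```text
[[1.68, -3.93, -0.14], 0.0]
```

Call:
{"api": "arm_command", "payload": {
  "increments": [
    [[0.8,-2,-0.1],0],
    [[1.7,-3.9,-0.2],0],
    [[1.7,-3.9,-0.2],0],
    [[1.7,-3.9,-0.2],0],
    [[1.7,-3.9,-0.2],0],
    [[1.7,-3.9,-0.2],0],
    [[1.7,-3.9,-0.2],0],
    [[1.7,-3.9,-0.2],0],
    [[1.7,-3.9,-0.2],0],
    [[1.7,-3.9,-0.2],0],
    [[1.7,-3.9,-0.2],0],
    [[1.7,-3.9,-0.2],0],
    [[1.2,-2.5,-0.2],0],
    [[0,0,0],0]
  ]
}}

```text
t: 25.55
ee_pos: [886.4, 121.9, 334.9]
orientation: [2.829, -0.853, 0.573]
ft_force: [-0.4, 0.3, -1.0]
width: 54.4
```

```bash
python3 - <<'E'
from h import *
st();rr();err()
az=np.arctan2(*get_obs()["ee_pos"][1::-1]);u=np.array([np.cos(az),np.sin(az),0])
print(plan(get_obs()["ee_pos"]+u*30,None,1))
E
```

```text
t 25.55 p [886.4 121.9 334.9] F [-0.4  0.3 -1. ] w 54.4 q [ 0.226  0.65   1.054 -0.327  1.182  0.897] z [ 0.3188 -0.2312 -0.9192] xhead -33.3 tilt 23.19 tilthead -36.0
r 894.7 az 7.83
rad err -0.0435 lat -0.0429
[[[2.08, -1.99, 0.85], 0.0]]
```

Call:
{"api": "arm_command", "payload": {
  "increments": [
    [[2,-2.3,0.6],0],
    [[2,-2.3,0.6],0],
    [[2,-2.3,0.5],0],
    [[1.5,-1.8,0.3],0]
  ]
}}

```text
t: 25.95
ee_pos: [1002.7, 145.5, 329.8]
orientation: [2.825, -0.853, 0.553]
ft_force: [1.3, -0.3, -1.3]
width: 53.9
```

```bash
python3 - <<'E'
from h import *
st();rr();err()
E
```

```text
t 25.95 p [1002.7  145.5  329.8] F [ 1.3 -0.3 -1.3] w 53.9 q [ 0.223  0.91   0.589 -0.306  1.391  0.826] z [ 0.3056 -0.2346 -0.9228] xhead -33.3 tilt 22.66 tilthead -37.5
r 1013.2 az 8.26
rad err -0.0533 lat -0.0524
```

Call:
{"api": "arm_command", "payload": {
  "increments": [
    [[1.3,-1.6,0.3],0],
    [[1.3,-1.6,0.2],0],
    [[1.2,-1.5,0],0]
  ]
}}

```text
t: 26.25
ee_pos: [1063.9, 157.9, 328.3]
orientation: [2.823, -0.855, 0.543]
ft_force: [0.9, 0.4, -1.5]
width: 54.2
```

```bash
python3 - <<'E'
from h import *
st();rr();err()
E
```

```text
t 26.25 p [1063.9  157.9  328.3] F [ 0.9  0.4 -1.5] w 54.2 q [ 0.222  1.142  0.13  -0.301  1.614  0.758] z [ 0.2985 -0.2368 -0.9246] xhead -33.3 tilt 22.4 tilthead -38.4
r 1075.5 az 8.44
rad err -0.0584 lat -0.0578
```

Call:
{"api": "arm_command", "payload": {
  "increments": [
    [[1.8,-1.9,-0.3],0],
    [[1.8,-1.9,-0.3],0],
    [[1.8,-1.9,-0.3],0]
  ]
}}

```text
t: 26.55
ee_pos: [1080.1, 160.8, 317.2]
orientation: [2.83, -0.845, 0.586]
ft_force: [-0.2, -0.8, -0.9]
width: 54.3
```

```bash
python3 - <<'E'
from h import *
st();rr();err();print(get_obs()["qpos"][2])
E
```

```text
t 26.55 p [1080.1  160.8  317.2] F [-0.2 -0.8 -0.9] w 54.3 q [ 0.221  1.177  0.087 -0.302  1.59   0.751] z [ 0.3279 -0.2307 -0.9161] xhead -33.1 tilt 23.64 tilthead -35.1
r 1092.0 az 8.47
rad err -0.0358 lat -0.0379
0.08723731559655676
```

Call:
{"api": "arm_command", "payload": {
  "increments": [
    [[1.8,-1.9,-0.3],0],
    [[-1.2,1.5,-0.2],0],
    [[-1.3,1.6,-0.3],0],
    [[-1.3,1.6,-0.3],0],
    [[-1.5,1.8,-0.4],0]
  ]
}}

```text
t: 27.05
ee_pos: [1007.6, 137.9, 311.2]
orientation: [2.838, -0.844, 0.635]
ft_force: [0.8, -0.1, -0.7]
width: 54.0
```

```bash
python3 - <<'E'
from h import *
st();rr();err();print(get_obs()["qpos"][2])
E
```

```text
t 27.05 p [1007.6  137.9  311.2] F [ 0.8 -0.1 -0.7] w 54.0 q [ 0.214  0.882  0.69  -0.314  1.259  0.842] z [ 0.3601 -0.2223 -0.906 ] xhead -33.3 tilt 25.04 tilthead -31.7
r 1017.0 az 7.8
rad err -0.012 lat -0.0147
0.6904837188962345
```

```bash
python3 - <<'E'
from h import *
print(plan((475,-180,310),None,15)[0])
E
```

```text
[[-1.64, 3.71, -0.8], 0.0]
```

Call:
{"api": "arm_command", "payload": {
  "increments": [
    [[-1.6,3.7,-0.8],0],
    [[-1.6,3.7,-0.8],0],
    [[-1.6,3.7,-0.8],0],
    [[-1.6,3.7,-0.8],0],
    [[-1.6,3.7,-0.8],0],
    [[-1.6,3.7,-0.8],0],
    [[-1.6,3.7,-0.8],0],
    [[-1.6,3.7,-0.8],0],
    [[-1.6,3.7,-0.8],0],
    [[-1.6,3.7,-0.8],0]
  ]
}}

```text
t: 28.05
ee_pos: [650.2, -80.2, 335.7]
orientation: [2.843, -0.846, 0.723]
ft_force: [-0.3, 0.1, -1.0]
width: 54.3
```

```bash
python3 - <<'E'
from h import *
st();rr();err()
print(plan((470,-183,290),None,5)[0])
E
```

```text
t 28.05 p [650.2 -80.2 335.7] F [-0.3  0.1 -1. ] w 54.3 q [-0.05   0.184  1.778 -0.286  0.752  0.696] z [ 0.4155 -0.2137 -0.8841] xhead -33.9 tilt 27.85 tilthead -27.2
r 655.2 az -7.03
rad err 0.0318 lat 0.0203
[[-2.06, 3.71, -0.25], 0.0]
```

```bash
python3 - <<'E'
from h import *
print(plan((425,-190,290),None,7)[0])
E
```

```text
[[-1.89, 3.08, -0.42], 0.0]
```

Call:
{"api": "arm_command", "payload": {
  "increments": [
    [[-1.9,3.0,-0.5],0],
    [[-1.9,3.0,-0.5],0],
    [[-1.9,3.0,-0.5],0],
    [[-1.9,3.0,-0.5],0],
    [[-1.9,3.0,-0.5],0],
    [[-1.5,2.5,-0.4],0],
    [[0,0,0],0]
  ]
}}

```text
t: 28.75
ee_pos: [458.4, -172.8, 318.6]
orientation: [2.826, -0.847, 0.79]
ft_force: [-0.2, -0.5, -1.8]
width: 54.1
```

```bash
python3 - <<'E'
from h import *
st();rr();err()
print(plan(get_obs()["ee_pos"]+[0,0,-20],None,1)[0])
E
```

```text
t 28.75 p [ 458.4 -172.8  318.6] F [-0.2 -0.5 -1.8] w 54.1 q [-0.35  -0.116  2.15  -0.1    0.582  0.301] z [ 0.4537 -0.224  -0.8625] xhead -34.5 tilt 30.4 tilthead -26.3
r 489.9 az -20.66
rad err 0.0701 lat 0.0302
[[-1.0, 0.12, 1.73], 0.0]
```

```bash
python3 - <<'E'
from h import *
print(plan((410,-188,210),None,5)[0])
E
```

```text
[[-1.63, 0.91, 1.5], 0.0]
```

Call:
{"api": "arm_command", "payload": {
  "increments": [
    [[-1.8,0.9,1.5],0],
    [[-1.8,0.9,1.5],0],
    [[-1.8,0.9,1.5],0],
    [[-1.8,0.9,1.5],0],
    [[-1.4,0.6,1.2],0]
  ]
}}

```text
t: 29.25
ee_pos: [417.9, -187.4, 224.8]
orientation: [2.805, -0.842, 0.851]
ft_force: [0.6, -0.4, -2.3]
width: 54.2
```

```bash
python3 - <<'E'
from h import *
st();rr();err()
E
```

```text
t 29.25 p [ 417.9 -187.4  224.8] F [ 0.6 -0.4 -2.3] w 54.2 q [-0.443 -0.014  2.345 -0.028  0.237  0.166] z [ 0.4869 -0.2383 -0.8403] xhead -34.8 tilt 32.83 tilthead -26.1
r 458.0 az -24.15
rad err 0.1061 lat 0.0342
```

Call:
{"api": "arm_command", "payload": {
  "increments": [
    [[-1.4,0,1.3],0],
    [[-1.4,0,1.3],0],
    [[-1.4,0,1.3],0],
    [[-1.4,0,1.3],0]
  ]
}}

```text
t: 29.65
ee_pos: [412.4, -170.9, 179.1]
orientation: [2.802, -0.849, 0.827]
ft_force: [-0.2, -1.2, -2.9]
width: 54.5
```

```bash
python3 - <<'E'
from h import *
st();rr();err()
E
```

```text
t 29.65 p [ 412.4 -170.9  179.1] F [-0.2 -1.2 -2.9] w 54.5 q [-0.387  0.087  2.4   -0.448  0.108  0.633] z [ 0.472  -0.2426 -0.8475] xhead -34.9 tilt 32.06 tilthead -27.2
r 446.4 az -22.5
rad err 0.0953 lat 0.0231
```

Call:
{"api": "arm_command", "payload": {
  "increments": [
    [[-1.4,0.2,1.5],0],
    [[-1.4,0.2,1.5],0],
    [[-1.4,0.2,1.5],0]
  ]
}}

```text
t: 29.95
ee_pos: [412.9, -162.6, 162.0]
orientation: [2.786, -0.854, 0.805]
ft_force: [0.6, -0.9, -1.4]
width: 54.5
```

```bash
python3 - <<'E'
from h import *
st();rr();err()
E
```

```text
t 29.95 p [ 412.9 -162.6  162. ] F [ 0.6 -0.9 -1.4] w 54.5 q [-0.336  0.135  2.411 -1.066  0.107  1.296] z [ 0.4557 -0.2588 -0.8517] xhead -34.9 tilt 31.6 tilthead -29.6
r 443.8 az -21.49
rad err 0.0891 lat 0.0009
```

Call:
{"api": "arm_command", "payload": {
  "increments": [
    [[-2.0,0,1.7],0],
    [[-2.0,0,1.7],0],
    [[-2.0,0,1.7],0],
    [[-2.0,0,1.7],0]
  ]
}}

```text
t: 30.35
ee_pos: [406.2, -141.9, 129.8]
orientation: [2.82, -0.872, 0.728]
ft_force: [0.1, 0.4, -1.7]
width: 54.0
```

```bash
python3 - <<'E'
from h import *
st();rr();err()
E
```

```text
t 30.35 p [ 406.2 -141.9  129.8] F [ 0.1  0.4 -1.7] w 54.0 q [-0.289  0.209  2.421 -1.311  0.108  1.595] z [ 0.4138 -0.2313 -0.8805] xhead -35.1 tilt 28.3 tilthead -29.2
r 430.2 az -19.25
rad err 0.0391 lat 0.0041
```

Call:
{"api": "arm_command", "payload": {
  "increments": [
    [[-1.7,0.3,1.7],0],
    [[-0.8,0.3,1.2],0]
  ]
}}

```text
t: 30.55
ee_pos: [403.4, -139.4, 116.2]
orientation: [2.831, -0.873, 0.683]
ft_force: [0.4, -0.3, -1.3]
width: 54.1
```

```bash
python3 - <<'E'
from h import *
st();rr();err()
print(plan(get_obs()["ee_pos"]+[0,0,25],None,1)[0])
E
```

```text
t 30.55 p [ 403.4 -139.4  116.2] F [ 0.4 -0.3 -1.3] w 54.1 q [-0.285  0.244  2.417 -1.311  0.108  1.598] z [ 0.3885 -0.2225 -0.8942] xhead -34.8 tilt 26.59 tilthead -29.8
r 426.8 az -19.06
rad err 0.0127 lat -0.0008
[[1.12, -0.09, -2.24], 0.0]
```

Call:
{"api": "arm_command", "payload": {
  "increments": [
    [[1.1,0,-2.2],0],
    [[1.1,0,-2.2],0],
    [[1.1,0,-2.2],0],
    [[1.1,0,-2.2],0]
  ]
}}

```text
t: 30.95
ee_pos: [401.5, -146.6, 178.0]
orientation: [2.813, -0.871, 0.676]
ft_force: [0.3, 0.1, -0.9]
width: 54.2
```

```bash
python3 - <<'E'
from h import *
st();rr();err()
print(plan((467,-182,275),None,4)[0])
E
```

```text
t 30.95 p [ 401.5 -146.6  178. ] F [ 0.3  0.1 -0.9] w 54.2 q [-0.29   0.067  2.371 -0.454  0.279  0.721] z [ 0.3809 -0.2399 -0.893 ] xhead -34.7 tilt 26.75 tilthead -32.2
r 427.4 az -20.06
rad err 0.0147 lat -0.0197
[[2.74, -0.23, -1.33], 0.0]
```

Call:
{"api": "arm_command", "payload": {
  "increments": [
    [[1.5,-0.1,-1.8],0],
    [[2.7,-0.2,-1.6],0],
    [[2.7,-0.2,-1.4],0],
    [[2.7,-0.2,-1],0],
    [[0,0,0],0],
    [[0,0,0],0]
  ]
}}

```text
t: 31.55
ee_pos: [455.1, -176.6, 278.3]
orientation: [2.815, -0.868, 0.677]
ft_force: [0.6, -0.2, -2.1]
width: 54.2
```

```bash
python3 - <<'E'
from h import *
st();rr();err()
o=get_obs();zt=R.from_rotvec(o["orientation"]).as_matrix()[:,2]
h=np.radians(-29.7);zl=np.array([-np.sin(.45)*np.cos(h),-np.sin(.45)*np.sin(h),np.cos(.45)])
L=np.array([536.3,-221.3,109.5])
foot=o["ee_pos"]+23.5*zt
print("foot rel lens along",(foot-L)@zl,"off",(foot-L)-((foot-L)@zl)*zl)
print(plan(o["ee_pos"]+(L+zl*125-foot),None,5)[0])
for n in("scene","top","wrist"):
    o=get_obs();im=cv2.cvtColor(get_image(n),cv2.COLOR_RGB2BGR);cv2.imwrite(f"pics/{n}7.png",im)
im=cv2.imread("pics/scene7.png");crop(im,120,120,280,310,4,"pics/s7c.png")
E
```

```text
t 31.55 p [ 455.1 -176.6  278.3] F [ 0.6 -0.2 -2.1] w 54.2 q [-0.33  -0.036  2.159 -0.19   0.57   0.405] z [ 0.3818 -0.2385 -0.8929] xhead -34.5 tilt 26.76 tilthead -32.0
r 488.2 az -21.21
rad err 0.0149 lat -0.018
foot rel lens along 168.7873428997334 off [-8.46249926  2.71607638 -4.20088699]
[[0.17, -0.07, 0.88], 0.0]
```

View pics/s7c.png

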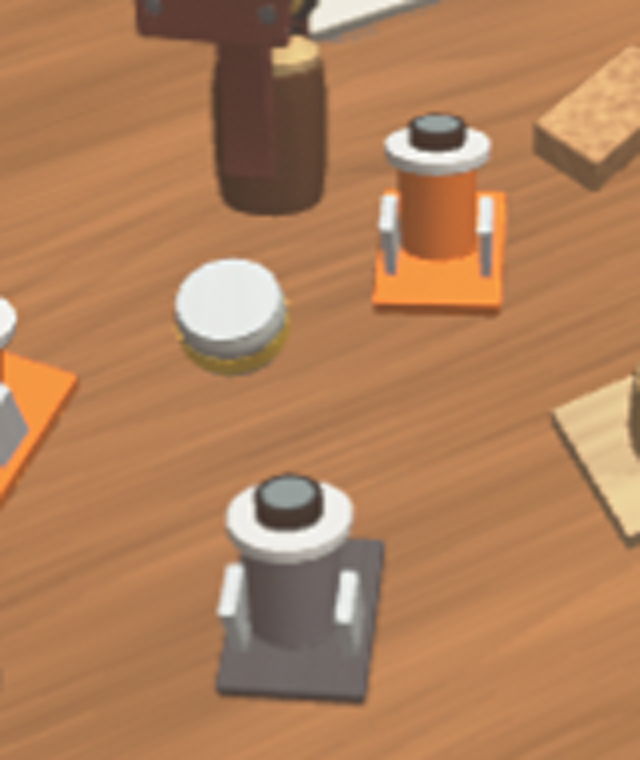

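View pics/wrist7.png

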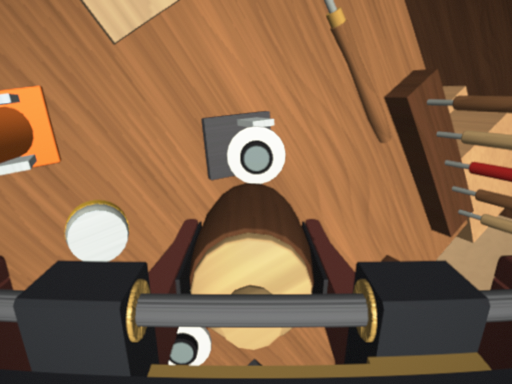

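```bash
python3 - <<'E'
from h import *
p=camera_params("wrist");Ti=np.linalg.inv(p["T_tool_cam"]);c=(p["K"],p["k1"],Ti[:3,:3],Ti[:3,3])
im=cv2.imread("pics/wrist7.png");S=4
x0,y0,x1,y1=160,165,350,315
big=cv2.resize(im[y0:y1,x0:x1],None,fx=S,fy=S,interpolation=cv2.INTER_CUBIC)
a=np.linspace(0,2*np.pi,100)
for r,z,col in((25,23.5,(0,255,0)),(27.5,3.5,(255,255,0)),(27.5,-31.5,(255,0,0)),(25.5,-46.5,(0,0,255)),(24,-56.5,(255,0,255))):
    q=proj(c,np.c_[r*np.cos(a),r*np.sin(a),0*a+z]);q=((q-[x0,y0]+.5)*S).astype(int)
    cv2.polylines(big,[q],True,col,1)
cv2.imwrite("pics/ov7.png",big)
E
```

```text
(no output)
```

View pics/ov7.png

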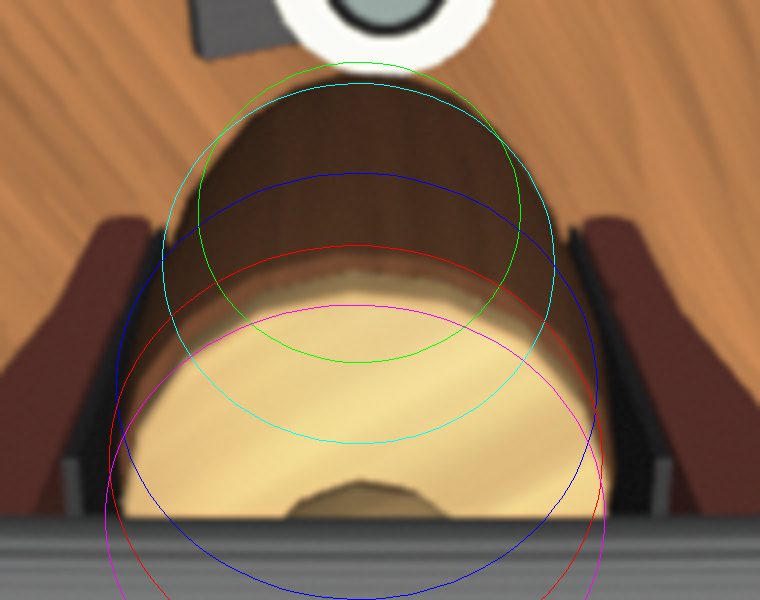

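Call:
{"api": "arm_command", "payload": {
  "increments": [
    [[0.2,-0.1,0.9],0],
    [[0.2,-0.1,0.9],0],
    [[0.2,-0.1,0.9],0],
    [[0.2,-0.1,0.9],0],
    [[0,0,0],0],
    [[0,0,0],0]
  ]
}}

```text
t: 32.3
ee_pos: [475.3, -184.8, 241.5]
orientation: [2.82, -0.866, 0.663]
ft_force: [-0.0, -0.5, -1.4]
width: 54.3
```

```bash
cat >> h.py <<'E'
def fin(D=100,go=True):
    st();err()
    o=get_obs();zt=R.from_rotvec(o["orientation"]).as_matrix()[:,2]
    h=np.radians(-29.7);zl=np.array([-np.sin(.45)*np.cos(h),-np.sin(.45)*np.sin(h),np.cos(.45)])
    L=np.array([536.3,-221.3,109.5]);foot=o["ee_pos"]+23.5*zt
    print("foot along",(foot-L)@zl,"off",(foot-L)-((foot-L)@zl)*zl,"angle",np.degrees(np.arccos(-zt@zl)))
    print(plan(o["ee_pos"]+(L+zl*D-foot),None,1)[0])
def overlay(tag):
    o=get_obs();M=R.from_rotvec(o["orientation"]).as_matrix();a=np.linspace(0,2*np.pi,100)
    h=np.radians(-29.7);zl=np.array([-np.sin(.45)*np.cos(h),-np.sin(.45)*np.sin(h),np.cos(.45)])
    L=np.array([536.3,-221.3,109.5]);ex=np.array([np.sin(h),-np.cos(h),0]);ey=np.cross(zl,ex)
    for n,S in(("scene",5),("top",8)):
        im=cv2.cvtColor(get_image(n),cv2.COLOR_RGB2BGR);c=cam(n)
        ctr=proj(c,(o["ee_pos"]+L)[None]/2)[0];w=300//S
        x0,y0=int(ctr[0])-w,int(ctr[1])-w
        big=cv2.resize(im[max(y0,0):y0+2*w,x0:x0+2*w],None,fx=S,fy=S,interpolation=cv2.INTER_CUBIC)
        for r,z,col in((25,23.5,(0,255,0)),(27.5,3.5,(255,255,0)),(25.5,-46.5,(0,0,255))):
            P=np.c_[r*np.cos(a),r*np.sin(a),0*a+z]@M.T+o["ee_pos"]
            cv2.polylines(big,[((proj(c,P)-[x0,y0]+.5)*S).astype(int)],True,col,1)
        P=L+34*(np.cos(a)[:,None]*ex+np.sin(a)[:,None]*ey)-zl*12
        cv2.polylines(big,[((proj(c,P)-[x0,y0]+.5)*S).astype(int)],True,(255,0,255),1)
        cv2.imwrite(f"pics/ov_{n}_{tag}.png",big)
E
python3 - <<'E'
from h import *
fin()
E
```

```text
t 32.3 p [ 475.3 -184.8  241.5] F [-0.  -0.5 -1.4] w 54.3 q [-0.334  0.066  2.154 -0.216  0.484  0.432] z [ 0.3738 -0.2351 -0.8972] xhead -34.4 tilt 26.2 tilthead -32.2
rad err 0.0062 lat -0.019
foot along 126.29921344062728 off [-4.51783159  3.7266604  -2.78758378] angle 1.1616491441714798
[[0.62, 0.0, 2.64], 0.0]
```

Call:
{"api": "arm_command", "payload": {
  "increments": [
    [[0.2,0,0.7],0],
    [[0.2,0,0.7],0],
    [[0.2,0,0.6],0],
    [[0,0,0.3],0],
    [[0,0,0],0],
    [[0,0,0],0]
  ]
}}

```text
t: 32.9
ee_pos: [489.8, -194.2, 222.4]
orientation: [2.819, -0.866, 0.664]
ft_force: [-0.1, -0.5, -1.8]
width: 54.1
```

```bash
python3 - <<'E'
from h import *
fin();overlay("a")
cv2.imwrite("pics/wrist8.png",cv2.cvtColor(get_image("wrist"),cv2.COLOR_RGB2BGR))
E
```

```text
t 32.9 p [ 489.8 -194.2  222.4] F [-0.1 -0.5 -1.8] w 54.1 q [-0.344  0.127  2.142 -0.228  0.434  0.438] z [ 0.3745 -0.2354 -0.8968] xhead -34.4 tilt 26.26 tilthead -32.2
rad err 0.007 lat -0.0189
foot along 101.54314198059168 off [ 0.66729704 -0.35497887  0.36495419] angle 1.1757900935386447
[[-0.08, 0.01, 0.15], 0.0]
```

View pics/ov_scene_a.png

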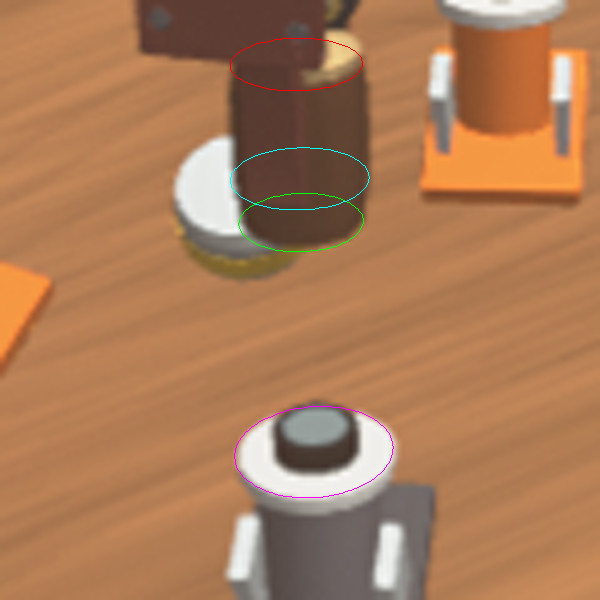

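View pics/ov_top_a.png

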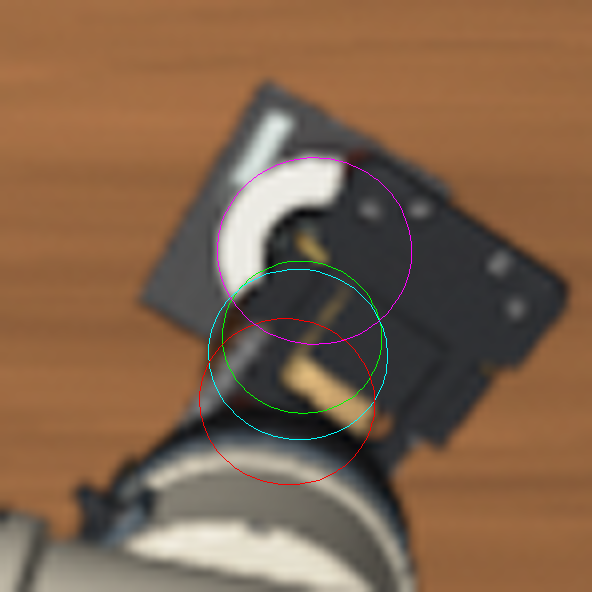

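View pics/wrist8.png

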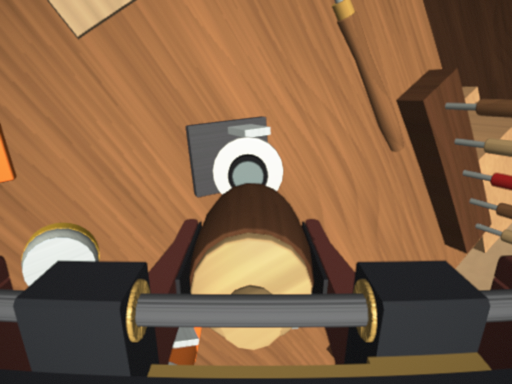

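```bash
python3 - <<'E'
from h import *
o=get_obs();c=cam("wrist",o);print(proj(c,[[536.3,-221.3,109.5]]))
M=R.from_rotvec(o["orientation"]).as_matrix()
a=np.linspace(0,2*np.pi,8,endpoint=False);print(proj(c,np.c_[25*np.cos(a),25*np.sin(a),0*a+23.5]@M.T+o["ee_pos"]).round(1)[[0,4,6]])
im=cv2.imread("pics/wrist8.png");crop(im,180,120,330,270,5,"pics/w8c.png")
E
```

```text
[[247.83228614 175.58134639]]
[[289.6 219. ]
 [209.1 219. ]
 [249.2 180.1]]
```

View pics/w8c.png

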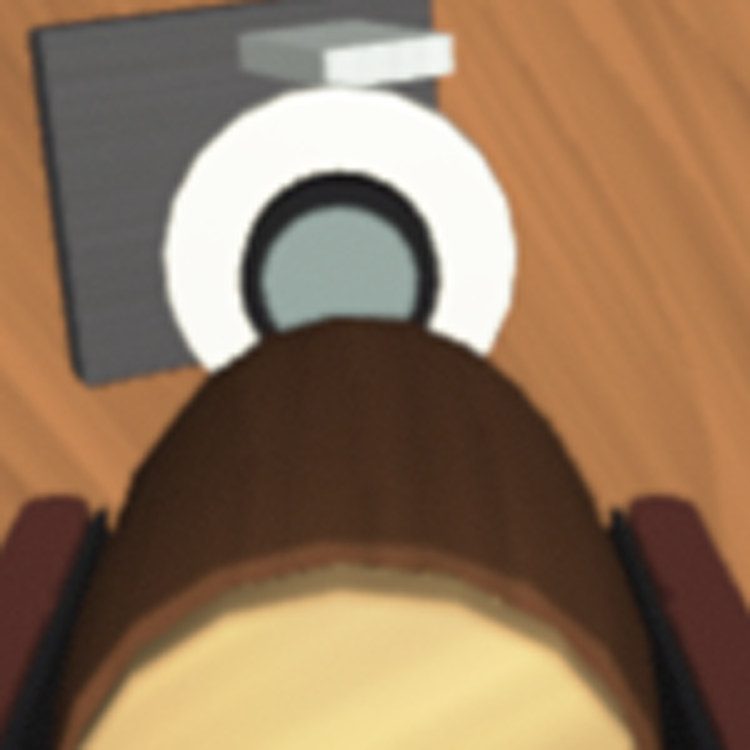

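Call:
{"api": "arm_command", "payload": {
  "increments": [
    [[-0.1,0,0.15],0],
    [[0,0,0],0],
    [[0,0,0],0]
  ]
}}

```text
t: 33.35
ee_pos: [489.6, -193.9, 221.2]
orientation: [2.819, -0.866, 0.666]
ft_force: [0.7, 0.3, -2.3]
width: 54.3
```

```bash
python3 - <<'E'
from h import *
fin()
im=cv2.cvtColor(get_image("scene"),cv2.COLOR_RGB2BGR);cv2.imwrite("pics/s9.png",im);crop(im,150,110,350,260,4,"pics/s9c.png")
print(get_obs()["qvel"].round(3))
E
```

```text
t 33.35 p [ 489.6 -193.9  221.2] F [ 0.7  0.3 -2.3] w 54.3 q [-0.344  0.128  2.144 -0.231  0.429  0.442] z [ 0.3757 -0.2358 -0.8962] xhead -34.4 tilt 26.33 tilthead -32.1
rad err 0.0082 lat -0.0186
foot along 100.61871192845943 off [0.17324146 0.13160936 0.041193  ] angle 1.1912242910050084
[[-0.01, 0.02, 0.06], 0.0]
[-0.001  0.001 -0.001  0.001  0.001 -0.001]
```

View pics/s9c.png

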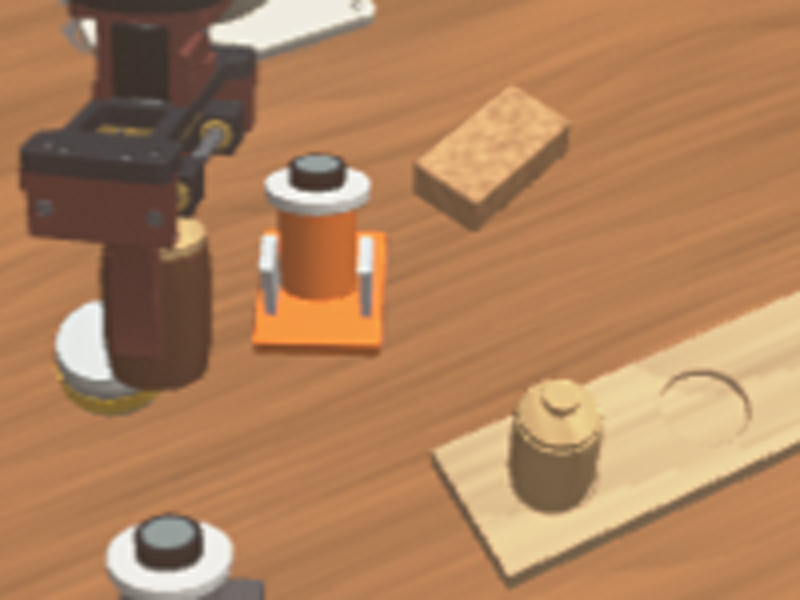

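The jar is held at rest over the lens and its lid is closed. The pale jar still stands in its seat at about (555,445) in this crop. Handing in.

```bash
python3 - <<'E'
from workcell import *
print(close_job()); print(get_obs()["t"])
E
```

```text
the job is handed in; nothing more can be done
None
the job is handed in; nothing more can be done
```

The lid is pressed home and the jar is held in the air over the inspection camera, but two of your limits may have been broken on the way. I handed the job in at 33.4 s.

**What I did**
- I pressed the lid with shut fingertips while the jar stood in the middle seat. It slid at 8–9 N, then stopped firmly at TCP z ≈ 106 mm, the height for fully home. The largest force I read was 23 N.
- I lifted the jar out and held it over the camera. Turns are only allowed about the tool's own axis, so I got the 26° tilt by pushing the arm against its reach and joint limits.

**Last checks**
- **Position:** from the calibration and joint readings, the foot is about 100.6 mm from the glass and 0.2 mm off centre. The jar's axis is about 1.2° off square.
- **Lid:** no gap showed under it in the pictures.
- **Other pieces:** the pale jar is still standing in the last picture. The candlestick was standing in the scene picture at 14.6 s and the top picture at 23 s, but it is outside the last crop.
- **Camera:** I saw no sign of contact, and nothing pressed on it in the force readings.

**Checks that failed or disagreed**
- **Wrist force:** one reading at 14.5 s was about 139 N (105, -58, 71), above the 120 N limit. The arm had run into its elbow stop at speed. The pictures showed no contact with anything, and the next reading was back to about 7 N.
- **Joint range:** while I used the limits for tilting, joint 3 read as low as 0.085 against a stated 0.09. Joint 5 read 0.107 against 0.11, and joint 4 read -1.311 against -1.31. I can't tell whether that is rounding.
- **Centring:** the wrist camera shows the jar about 2 mm further along the tool's x than calculated, which is within its calibration error. The scene camera agrees with the calculation. I nudged it about 1 mm to bring the foot onto the calculated centre, which also halved that difference.

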